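Re-tip the spot-welder electrode block

ROBOT

A 6-joint arm with a two-finger parallel gripper is mounted at the origin on the work surface. World frame = base frame: x ahead of the robot, y to its left, z up, the work surface at z = 0. Lengths are in m, angles in rad, forces in N, time in s.
With the tool pointing down it reaches from about 0.225 to 0.875 m from the base axis. Payload 3.4 kg.
Tool frame: the origin (TCP) lies at the very end of the fingers, on their centre line; the grasp point (between the pads) lies 19 mm behind it; z points along the fingers, y is the direction in which the jaws open and shut (so a half turn about z gives the same grasp; the last joint's range is limited). The gripper opens to 85 mm and grips with 20 to 120 N. Pads are 22 mm wide; open, the fingers measure 114 mm over their backs; the gripper's body (76 mm by 85 mm) begins 54 mm behind the grasp point. The pads swing forward as they close: fully open they stand 13 mm farther back than shut.
Start: joints at [-1.394, 0.276, 1.505, -0, 1.361, -0.121], TCP at [0.169, -0.55, 0.195] pointing down, gripper open.
Joint ranges: [-2.89, 2.89], [-0.75, 2.08], [0.22, 2.7], [-1.18, 4.32], [0.11, 2.71], [-2.7, 2.7]. Speed limits (rad/s): [2.57, 2.57, 3.14, 3.14, 3.14, 3.14].

INTERFACE

Orientations are given as a unit quaternion [w, x, y, z].
In Python, from rig import manip, viewer, job gives the robot as it stands.
- The arm moves only by the shell command python3 -m crank 'ROWS' [OPENING] [FORCE]. ROWS is JSON, a list of rows, each a list of 6 numbers: the shift along the tool's x, y, z in m, then the turn, a rotation vector about the tool's x, y, z in degrees. In form: [[dx, dy, dz, rx, ry, rz], ...]. A call has 1 to 20 rows; each row is the pose to reach, as a shift and turn from the pose measured when the call began, along the tool's axes at that moment; what a row does not reach only later rows make up. A row lasts 1/8 s, in which the tool goes at most 62.5 mm and 10.7 degrees, less where a joint would pass 70% of its speed; a pose out of reach is approached as far as the arm can. A call with a gripper value outside its range is refused whole. OPENING is the opening, from 0 (shut) to 1 (fully open), set as the call begins (- or left out, the last holds). The fingers move at their own pace and stop on an object; FORCE is the grip in N (left out, the last holds). Time passes only in rows, so rows that repeat a pose let the fingers close. It gives the time, the measured TCP pose, the force and the opening at its end, in the units of the state.
- manip.get_state(): the state, without advancing time (a new reading comes with each control period).
- viewer.get_image(name): name is "scene" or "top"; returns a dict with "frame" (420x560x3 uint8, blue, green, red), "range_z" (420x560 float32, m along the optical axis (not along the pixel's ray), 0 where there is no reading), "intrinsics" (3x3 intrinsics, pixels), "world_from_camera" (4x4, takes a point from camera to world coordinates). Camera axes: x right, y up, looking along -z (the intrinsics and any distortion apply to the point x, -y, -z); pixel columns grow to the right and rows downward; lengths in m; the calibration is good to about 2 mm. A picture is of the moment at which its call begins.
- job.sign_off(): hands the job in, once; it reports no verdict.
The state is a dict: "clock": time; "qpos": joint angles; "qd": joint speeds; "effort": joint torques, N m; "position": TCP position; "ee_rot": TCP orientation; "contact_force": force on the tool from outside, world axes, zero at the start; "moment": the same for the moment, N m; "width": finger opening in m.
Only numpy, scipy, OpenCV 4.12 (cv2) and the standard library are available. Lean on these libraries where they do the work, as an engineer would, in place of code of your own. Each camera call takes 0.05 s, during which the arm holds its last target. There are 200 camera calls.

TASK

Take every copper electrode out of the blue bin and set it shank-down in a socket of its own in the grey electrode block, then drive each one fully home by tapping its nose with the brass drift, until its collar is down on the block; do not press them home with the gripper. When all are home, stand the drift back upright on its black rubber mat, and leave the other things on the table where they are.

Things in the scene. Friction and masses are not known exactly. Their poses are not given: they have to be found in the camera images.
- bin: Blue sheet-steel bin, 277 mm long (its x) by 62 mm wide (its y) by 58 mm high, loose on the table, 1.2 kg. Cross walls part it into five pockets in a row along its x, centres at x = -110, -55, 0, 55 and 110 mm, each about 52 by 56 mm; floor 3 mm thick. Origin at the centre of its underside.
- electrode0: Copper electrode, up to five alike, 115 mm tall, 0.55 kg; origin at its foot centre, z up its axis. Up from the foot: shank tapered 1:10 to 50 mm (25 to 30 mm across), collar 38 mm across at 50-57 mm, round body 28 mm across at 57-107 mm (hold it here), blunt nose with a flat 18 mm end at 115 mm. At first stands loose, foot down, in a bin pocket, body clear above the walls. None if absent.
- electrode1: Copper electrode, up to five alike, 115 mm tall, 0.55 kg; origin at its foot centre, z up its axis. Up from the foot: shank tapered 1:10 to 50 mm (25 to 30 mm across), collar 38 mm across at 50-57 mm, round body 28 mm across at 57-107 mm (hold it here), blunt nose with a flat 18 mm end at 115 mm. At first stands loose, foot down, in a bin pocket, body clear above the walls. None if absent.
- electrode2: Copper electrode, up to five alike, 115 mm tall, 0.55 kg; origin at its foot centre, z up its axis. Up from the foot: shank tapered 1:10 to 50 mm (25 to 30 mm across), collar 38 mm across at 50-57 mm, round body 28 mm across at 57-107 mm (hold it here), blunt nose with a flat 18 mm end at 115 mm. At first stands loose, foot down, in a bin pocket, body clear above the walls. None if absent.
- electrode3: Copper electrode, up to five alike, 115 mm tall, 0.55 kg; origin at its foot centre, z up its axis. Up from the foot: shank tapered 1:10 to 50 mm (25 to 30 mm across), collar 38 mm across at 50-57 mm, round body 28 mm across at 57-107 mm (hold it here), blunt nose with a flat 18 mm end at 115 mm. At first stands loose, foot down, in a bin pocket, body clear above the walls. None if absent.
- electrode4: Copper electrode, up to five alike, 115 mm tall, 0.55 kg; origin at its foot centre, z up its axis. Up from the foot: shank tapered 1:10 to 50 mm (25 to 30 mm across), collar 38 mm across at 50-57 mm, round body 28 mm across at 57-107 mm (hold it here), blunt nose with a flat 18 mm end at 115 mm. At first stands loose, foot down, in a bin pocket, body clear above the walls. None if absent.
- block: Grey steel electrode block, 70 mm deep (its x) by 310 mm long (its y) by 58 mm high, fixed to the table by two low strap clamps on its rear (+x) flange, which reach 132 mm behind its centre and 43 mm high. Five bronze-bushed taper sockets in a row along its y, 60 mm apart. Origin at the centre of its underside.
- socket0 (a point): Centre of the mouth of taper socket 0, in the block's top face (58 mm up), axes as the block's. 54 mm deep, 29 mm across at the mouth, narrowing 1:10. A shank lowered in by its weight sticks with the collar about 3 to 12 mm above the block; 10 to 25 N of push, or a few taps, drive it on until the collar sits on the block, foot 50 mm below this point. Friction then holds it.
- socket1 (a point): Centre of the mouth of taper socket 1, in the block's top face (58 mm up), axes as the block's. 54 mm deep, 29 mm across at the mouth, narrowing 1:10. A shank lowered in by its weight sticks with the collar about 3 to 12 mm above the block; 10 to 25 N of push, or a few taps, drive it on until the collar sits on the block, foot 50 mm below this point. Friction then holds it.
- socket2 (a point): Centre of the mouth of taper socket 2, in the block's top face (58 mm up), axes as the block's. 54 mm deep, 29 mm across at the mouth, narrowing 1:10. A shank lowered in by its weight sticks with the collar about 3 to 12 mm above the block; 10 to 25 N of push, or a few taps, drive it on until the collar sits on the block, foot 50 mm below this point. Friction then holds it.
- socket3 (a point): Centre of the mouth of taper socket 3, in the block's top face (58 mm up), axes as the block's. 54 mm deep, 29 mm across at the mouth, narrowing 1:10. A shank lowered in by its weight sticks with the collar about 3 to 12 mm above the block; 10 to 25 N of push, or a few taps, drive it on until the collar sits on the block, foot 50 mm below this point. Friction then holds it.
- socket4 (a point): Centre of the mouth of taper socket 4, in the block's top face (58 mm up), axes as the block's. 54 mm deep, 29 mm across at the mouth, narrowing 1:10. A shank lowered in by its weight sticks with the collar about 3 to 12 mm above the block; 10 to 25 N of push, or a few taps, drive it on until the collar sits on the block, foot 50 mm below this point. Friction then holds it.
- drift: Brass-headed driving drift, 100 mm tall, 0.9 kg: a brass head 56 mm across and 40 mm high with a flat underside that strikes, and above it a dark steel grip 26 mm across, from 40 to 100 mm (hold it low, fingertips just above the head, so it cannot ride up in the grip). Origin at the centre of the underside, z up along the grip. It starts upright on the mat.
- mat: Black rubber mat, 150 mm (its x) by 130 mm (its y) by 4 mm thick, fixed on the table. Origin at the centre of its underside.
- magnet: Red welding magnet, L-shaped, 100 mm, 22 mm high. A bystander, loose: leave it alone.
- offcut: Steel plate offcut 100 by 60 by 12 mm. A bystander, loose: leave it alone.

How it is judged:
By the outcome, as a careful person would: the job done as asked, in the order asked, and still so for the second after the job is handed in, with the robot touching nothing.
Of electrode0, electrode1, electrode2, electrode3, electrode4 only 3 to 5 are there at a start; the rules pass over those that are not, and their reading is None.
At some moment in a run one of drift, bin may be knocked a few centimetres aside while the robot is not near it.
It also fails if it takes over 210 s, if anything falls off the work surface, if the arm or the gripper's body presses on something with over 40 N, if the wrist force passes 120 N, or if a joint passes its speed limit or range.

## Working session

There is one attempt and no reset: what is moved stays moved. The work goes in short steps, Python scripts to look and compute and a shell command to move; the robot and the scene stay as the last step left them, time stands still between calls to the robot, and variables do not carry over. Pictures are saved under pics/ and viewed, about 12 in all and at most 16, crops included, and the job is handed in when it is done.

```bash
ls; mkdir -p pics
cat > h.py <<'E'
import numpy as np, cv2
from rig import manip, viewer, job
def shot(n, f):
    d=viewer.get_image(n); cv2.imwrite(f'pics/{f}.png', d['frame']); np.savez(f'pics/{f}.npz', **{k:np.array(v) for k,v in d.items()}); return d
def load(f): return dict(np.load(f'pics/{f}.npz'))
def cloud(d):
    K=d['intrinsics'];T=d['world_from_camera'];z=d['range_z']
    v,u=np.indices(z.shape); p=np.stack([(u-K[0,2])/K[0,0]*z,-(v-K[1,2])/K[1,1]*z,-z],-1)
    return p@T[:3,:3].T+T[:3,3]
def ray(d,u,v,h):
    K=d['intrinsics'];T=d['world_from_camera']
    r=T[:3,:3]@np.array([(u-K[0,2])/K[0,0],-(v-K[1,2])/K[1,1],-1]); o=T[:3,3]
    return o+r*(h-o[2])/r[2]
E
python3 - <<'E'
from h import *
for n in('scene','top'):
    d=shot(n,n+'0'); print(n,d['intrinsics'].tolist(),np.round(d['world_from_camera'],3).tolist(),(d['range_z']>0).mean())
print(manip.get_state())
a=cv2.imread('pics/scene0.png');b=cv2.imread('pics/top0.png')
E
```

```text
pics
scene [[541.0395120303381, 0.0, 272.1708583653461], [0.0, 541.0395120303381, 211.15527988752464], [0.0, 0.0, 1.0]] [[0.806, -0.433, 0.404, 1.091], [0.592, 0.591, -0.548, -0.808], [-0.001, 0.681, 0.732, 1.031], [0.0, 0.0, 0.0, 1.0]] 0.9961309523809524
top [[436.67479706287116, 0.0, 278.87492545151184], [0.0, 436.67479706287116, 213.89557814206086], [0.0, 0.0, 1.0]] [[0.099, 0.974, -0.203, 0.367], [-0.995, 0.098, -0.015, -0.101], [0.005, 0.203, 0.979, 1.117], [0.0, 0.0, 0.0, 1.0]] 0.9961862244897959
{'clock': 0.1, 'qpos': array([-1.39397937e+00,  2.76555537e-01,  1.50600190e+00,  4.74409122e-05,
        1.36070947e+00, -1.20992756e-01]), 'qd': array([ 0.00124288,  0.00061444, -0.00252854, -0.00105619, -0.00202096,
        0.00072361]), 'effort': array([ 1.19382541e-03, -4.17700517e+01, -2.46405888e+01, -1.62769534e-04,
        5.87858274e-03,  2.09264840e-05]), 'position': array([ 0.16864387, -0.54916142,  0.19421455]), 'ee_rot': array([-8.37451090e-04,  9.88934531e-01,  1.48350233e-01, -1.77292112e-07]), 'contact_force': array([-0.63555642,  0.0203915 ,  0.0537702 ]), 'moment': array([-0.01938564, -0.00925992, -0.03032486]), 'width': 0.08552516630097177}
```

View pics/top0.png

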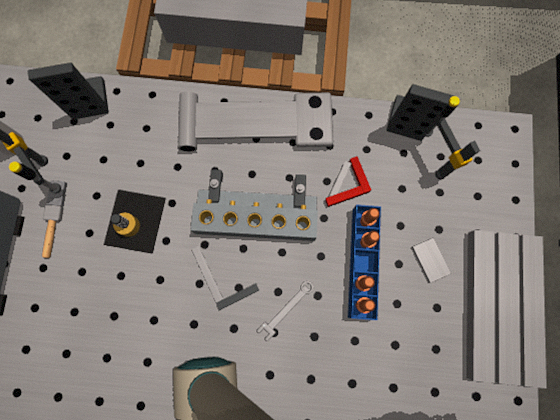

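View pics/scene0.png

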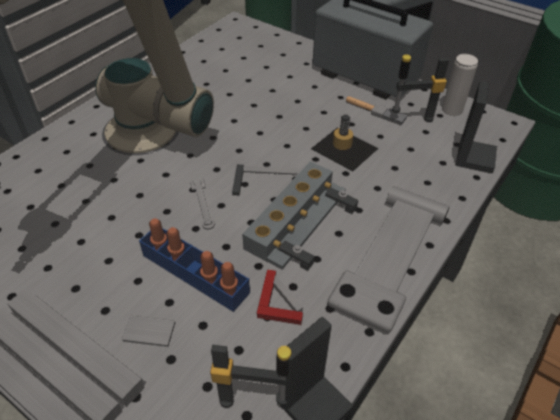

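Top view: four electrodes in the bin, around px (370,216), (370,239), (365,283) and (365,306), with the middle pocket empty. The sockets run from (207,217) to (304,222), the drift is at (124,225) on the mat, the magnet at (350,185) and the offcut at (431,260). The scene view agrees.

```bash
cat >> h.py <<'E'
def masks(d):
    h=cv2.cvtColor(d['frame'],cv2.COLOR_BGR2HSV); H,S,V=[h[...,i].astype(int) for i in range(3)]
    return dict(copper=((H<14)|(H>176))&(S>90)&(V>60), blue=(H>100)&(H<130)&(S>120), brass=(H>=14)&(H<30)&(S>90)&(V>60), dark=V<60)
def comps(m,P,lo,hi,amin=8):
    m=m&(P[...,2]>lo)&(P[...,2]<hi)
    n,l,s,c=cv2.connectedComponentsWithStats(m.astype(np.uint8))
    return [(l==i) for i in range(1,n) if s[i,4]>=amin]
E
python3 - <<'E'
from h import *
for n in('scene','top'):
    d=load(n+'0');P=cloud(d);M=masks(d)
    print(n)
    r=(P[...,0]>.1)&(P[...,0]<.9)&(abs(P[...,1])<.6)
    for nm,lo,hi in(('copper',.095,.13),('blue',.045,.07),('brass',.03,.052),('brass',.052,.064),('brass',.035,.12)):
        for m in comps(M[nm]&r,P,lo,hi):
            p=P[m]; v,u=np.nonzero(m)
            print(nm,lo,m.sum(),'px',u.mean().round(),v.mean().round(),'med',np.median(p,0).round(4),'mid',((p.min(0)+p.max(0))/2).round(4),'ext',np.ptp(p,axis=0).round(3),'top',np.percentile(p[:,2],95).round(4))
    # block top plane
    m=r&(P[...,2]>.05)&(P[...,2]<.066)&~M['blue']&~M['copper']
    n_,l,s,c=cv2.connectedComponentsWithStats(m.astype(np.uint8)); i=1+s[1:,4].argmax(); p=P[l==i]
    print('block',s[i,4],cv2.minAreaRect(p[:,:2].astype(np.float32)),np.median(p[:,2]))
    # nose flats
    m=M['copper']&r
    for q in comps(m,P,.11,.14,4): print('nose',q.sum(),P[q].mean(0).round(4))
    # bin rim
    p=P[r&M['blue']&(P[...,2]>.05)]; print('bin',cv2.minAreaRect(p[:,:2].astype(np.float32)),np.median(p[:,2]))
    print('mat z / table z',np.median(P[r&(P[...,2]<.02)][:,2]))
E
```

```text
scene
copper 0.095 121 px 155.0 225.0 med [ 0.3962 -0.3116  0.1127] mid [ 0.3925 -0.3104  0.1087] ext [0.028 0.024 0.026] top 0.1195
copper 0.095 130 px 172.0 234.0 med [ 0.4457 -0.3084  0.1119] mid [ 0.4432 -0.3053  0.1078] ext [0.027 0.024 0.024] top 0.1182
copper 0.095 138 px 207.0 258.0 med [ 0.5527 -0.3146  0.112 ] mid [ 0.549  -0.3123  0.1075] ext [0.025 0.023 0.025] top 0.1185
copper 0.095 144 px 227.0 269.0 med [ 0.6063 -0.3109  0.1129] mid [ 0.6037 -0.308   0.1084] ext [0.026 0.025 0.026] top 0.1186
blue 0.045 13 px 150.0 248.0 med [ 0.3941 -0.3378  0.0558] mid [ 0.3944 -0.3389  0.0576] ext [0.024 0.005 0.009] top 0.0609
blue 0.045 13 px 188.0 248.0 med [ 0.4667 -0.2874  0.0557] mid [ 0.4634 -0.2881  0.0524] ext [0.011 0.022 0.012] top 0.0583
blue 0.045 37 px 164.0 256.0 med [ 0.4355 -0.3371  0.0551] mid [ 0.4375 -0.3356  0.0558] ext [0.048 0.008 0.011] top 0.0594
blue 0.045 74 px 190.0 271.0 med [ 0.5174 -0.3349  0.0557] mid [ 0.5104 -0.3253  0.0543] ext [0.087 0.024 0.012] top 0.0588
blue 0.045 30 px 242.0 286.0 med [ 0.6319 -0.2967  0.0568] mid [ 0.6285 -0.2987  0.0527] e
[... 8056 characters left out ...]
0597
brass 0.035 75 px 279.0 220.0 med [ 0.5747 -0.0861  0.0547] mid [ 0.5678 -0.0856  0.0479] ext [0.036 0.033 0.026] top 0.0594
brass 0.035 74 px 303.0 222.0 med [ 0.5774 -0.148   0.0553] mid [ 0.5705 -0.1459  0.0486] ext [0.034 0.035 0.027] top 0.0594
block 2985 ((0.5664793252944946, -0.024303898215293884), (0.07158984243869781, 0.3101910352706909), 2.3416032791137695) 0.05713355774473716
nose 91 [ 0.599  -0.3057  0.1155]
nose 96 [ 0.5449 -0.3083  0.1154]
nose 109 [ 0.4381 -0.3016  0.1155]
nose 107 [ 0.3873 -0.3063  0.1154]
bin ((0.5939388871192932, 0.020201444625854492), (0.4978122413158417, 1.06486177444458), 1.757140040397644) 0.05717820736164103
mat z / table z -0.00043531139582042577
```

```bash
python3 -m crank '[[0.282,-0.1655,-0.006,0,0,17.07],[0.282,-0.1655,-0.006,0,0,17.07],[0.282,-0.1655,-0.006,0,0,17.07],[0.282,-0.1655,-0.006,0,0,17.07],[0.282,-0.1655,-0.006,0,0,17.07],[0.282,-0.1655,-0.006,0,0,17.07],[0.282,-0.1655,-0.006,0,0,17.07],[0.282,-0.1655,-0.006,0,0,17.07]]' 1 60
```

```text
clock: 1.1
position: [0.3888, -0.3094, 0.2003]
ee_rot: [-0.001, 1.0, -0.001, -0.001]
contact_force: [-0.3, -0.3, 0.0]
width: 0.0853
```

```bash
python3 -m crank '[[0.001,0,0.06,0,0,0],[0.001,0,0.12,0,0,0],[0.001,0,0.131,0,0,0],[0.001,0,0.131,0,0,0]]' && python3 -m crank '[[0,0,0,0,0,0],[0,0,0,0,0,0],[0,0,0,0,0,0],[0,0,0,0,0,0],[0,0,0,0,0,0],[0,0,0,0,0,0]]' 0 60
```

```text
clock: 1.6
position: [0.3894, -0.3106, 0.0697]
ee_rot: [-0.0, 1.0, -0.001, -0.001]
contact_force: [0.2, 0.3, -0.3]
width: 0.0858
clock: 2.35
position: [0.3903, -0.3109, 0.0711]
ee_rot: [0.0, 1.0, -0.001, 0.0]
contact_force: [-0.1, 1.7, 5.4]
width: 0.0236
```

```bash
python3 -m crank '[[0,0,-0.02,0,0,0],[0,0,-0.06,0,0,0],[0,0,-0.12,0,0,0],[0,0,-0.15,0,0,0],[0,0,-0.15,0,0,0]]'
python3 - <<'E'
from h import *
a=shot('scene','s1')['frame'];b=shot('top','t1')['frame']
cv2.imwrite('pics/v1.png',np.hstack([cv2.resize(a[120:320,80:280],(400,400)),cv2.resize(b[150:350,250:450],(400,400))]))
E
```

```text
clock: 2.98
position: [0.391, -0.3115, 0.2227]
ee_rot: [0.002, 1.0, -0.001, 0.002]
contact_force: [0.2, -0.3, -7.0]
width: 0.0224
```

View pics/v1.png

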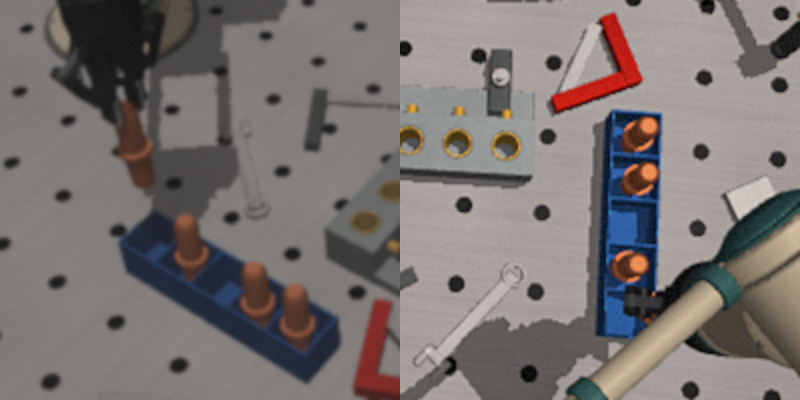

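```bash
python3 -m crank '[[0.02,-0.02,0,0,0,0],[0.06,-0.055,0,0,0,0],[0.1,-0.09,0,0,0,0],[0.14,-0.13,0.01,0,0,0],[0.17,-0.155,0.02,0,0,0],[0.18,-0.1665,0.025,0,0,0],[0.18,-0.1665,0.025,0,0,0],[0.18,-0.1665,0.025,0,0,0]]' - 100
cat >> h.py <<'E'
def held(f):
    d=load(f);P=cloud(d);M=masks(d);s=manip.get_state()
    m=M['copper']&(np.hypot(P[...,0]-s['position'][0],P[...,1]-s['position'][1])<.04)
    p=P[m]; print(f,m.sum(),'z',p[:,2].min().round(4),p[:,2].max().round(4))
    for lo in np.arange(np.floor(p[:,2].min()*200)/200,p[:,2].max(),.008):
        q=p[(p[:,2]>=lo)&(p[:,2]<lo+.008)]
        if len(q)>6: print(' z%.3f n%d ctr'%(lo+.004,len(q)),((q.min(0)+q.max(0))/2).round(4)[:2],'ext',np.ptp(q,axis=0).round(3)[:2])
E
python3 - <<'E'
from h import *
a=shot('scene','s2')['frame'];b=shot('top','t2')['frame']
held('s2');held('t2')
cv2.imwrite('pics/v2.png',np.hstack([cv2.resize(a[100:300,180:380],(400,400)),cv2.resize(b[120:320,180:380],(400,400))]))
E
```

```text
clock: 4.08
position: [0.5682, -0.1444, 0.1936]
ee_rot: [-0.001, 1.0, -0.002, -0.002]
contact_force: [-1.7, -1.0, -5.5]
width: 0.0138
s2 394 z 0.1241 0.2378
 z0.132 n24 ctr [ 0.567  -0.1612] ext [0.019 0.012]
 z0.140 n23 ctr [ 0.5672 -0.1594] ext [0.02  0.014]
 z0.148 n23 ctr [ 0.5696 -0.1609] ext [0.019 0.015]
 z0.156 n24 ctr [ 0.5688 -0.1596] ext [0.018 0.012]
 z0.164 n23 ctr [ 0.5704 -0.1584] ext [0.018 0.016]
 z0.172 n31 ctr [ 0.5657 -0.1502] ext [0.034 0.036]
 z0.180 n69 ctr [ 0.5665 -0.1563] ext [0.036 0.028]
 z0.188 n31 ctr [ 0.569  -0.1526] ext [0.023 0.021]
 z0.196 n27 ctr [ 0.5713 -0.1558] ext [0.021 0.015]
 z0.204 n34 ctr [ 0.5702 -0.1541] ext [0.022 0.016]
 z0.212 n27 ctr [ 0.5723 -0.1542] ext [0.017 0.016]
 z0.220 n26 ctr [ 0.5717 -0.154 ] ext [0.019 0.011]
 z0.228 n22 ctr [ 0.5745 -0.1484] ext [0.014 0.021]
t2 187 z 0.0156 0.2382
 z0.171 n8 ctr [ 0.5552 -0.148 ] ext [0.018 0.03 ]
 z0.179 n64 ctr [ 0.5585 -0.1508] ext [0.026 0.035]
 z0.187 n14 ctr [ 0.5543 -0.1494] ext [0.008 0.024]
 z0.195 n9 ctr [ 0.5548 -0.1511] ext [0.008 0.019]
 z0.203 n10 ctr [ 0.5559 -0.1472] ext [0.01  0.026]
 z0.211 n12 ctr [ 0.5559 -0.1455] ext [0.009 0.024]
 z0.219 n9 ctr [ 0.5558 -0.1494] ext [0.008 0.019]
 z0.227 n18 ctr [ 0.5546 -0.1456] ext [0.007 0.021]
 z0.235 n25 ctr [ 0.5573 -0.1453] ext [0.008 0.017]
```

View pics/v2.png

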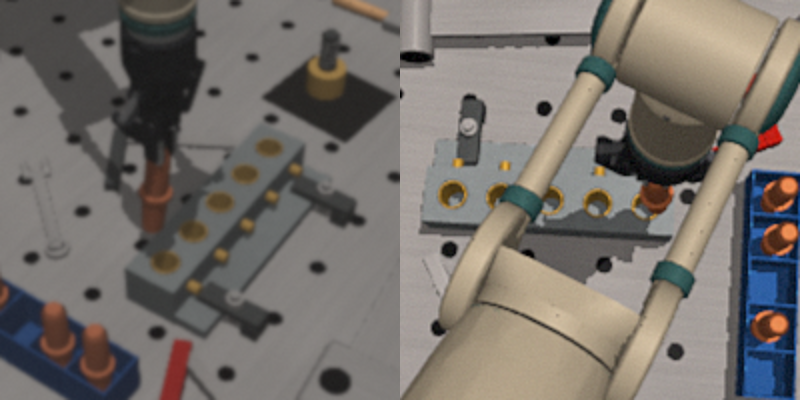

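Run:
```python
from h import *
a=load('s2')['frame'][140:230,215:305];b=load('t2')['frame'][180:240,270:360]
cv2.imwrite('pics/v3.png',np.hstack([cv2.convertScaleAbs(cv2.resize(a,(540,540),interpolation=2),alpha=2.2,beta=20),]))
```

```text
(no output)
```

View pics/v3.png

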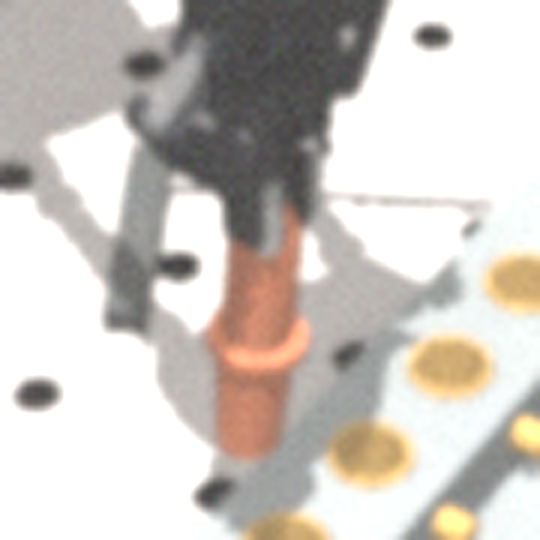

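The scene crop shows the fingertip at (265,245), about 10 mm above the collar at (260,345). The electrode is held, but the width reading is odd, so I'll check whether it's stable.

```bash
python3 -m crank '[[0,0,0,0,0,0],[0,0,0,0,0,0]]' - 60; python3 -m crank '[[0,0,0,0,0,0],[0,0,0,0,0,0]]' - 40;  python3 - <<'E'
from h import *
shot('scene','s3');shot('top','t3');held('s3');held('t3'); print(manip.get_state()['moment'])
d=load('s3');P=cloud(d)
# gripper dark points near the tip
m=(P[...,2]>.19)&(P[...,2]<.25)&(np.hypot(P[...,0]-.57,P[...,1]+.145)<.06)&~masks(d)['copper']
p=P[m];
for lo in np.arange(.19,.25,.01):
    q=p[(p[:,2]>lo)&(p[:,2]<lo+.01)]; print(round(lo,3),len(q),q.min(0).round(3),q.max(0).round(3)) if len(q) else 0
E
```

```text
clock: 4.42
position: [0.5683, -0.1454, 0.1949]
ee_rot: [-0.001, 1.0, -0.003, -0.001]
contact_force: [-0.2, -0.6, -5.2]
width: 0.0139
clock: 4.68
position: [0.5683, -0.1455, 0.195]
ee_rot: [-0.0, 1.0, -0.003, -0.001]
contact_force: [0.4, -0.2, -4.9]
width: 0.0143
s3 406 z 0.1258 0.2493
 z0.129 n17 ctr [ 0.5682 -0.1614] ext [0.016 0.011]
 z0.137 n24 ctr [ 0.5678 -0.1616] ext [0.02  0.013]
 z0.145 n27 ctr [ 0.5672 -0.1603] ext [0.022 0.012]
 z0.153 n24 ctr [ 0.5681 -0.1595] ext [0.022 0.018]
 z0.161 n28 ctr [ 0.569  -0.1607] ext [0.02  0.013]
 z0.169 n12 ctr [ 0.5697 -0.1605] ext [0.023 0.014]
 z0.177 n71 ctr [ 0.5656 -0.1502] ext [0.036 0.037]
 z0.185 n42 ctr [ 0.5709 -0.1575] ext [0.028 0.024]
 z0.193 n28 ctr [ 0.5707 -0.155 ] ext [0.021 0.016]
 z0.201 n33 ctr [ 0.5719 -0.1551] ext [0.021 0.015]
 z0.209 n26 ctr [ 0.5707 -0.155 ] ext [0.02  0.013]
 z0.217 n34 ctr [ 0.5707 -0.1537] ext [0.022 0.015]
 z0.225 n24 ctr [ 0.5717 -0.152 ] ext [0.02  0.017]
 z0.233 n11 ctr [ 0.5731 -0.1502] ext [0.015 0.02 ]
t3 185 z 0.0032 0.2387
 z0.180 n67 ctr [ 0.5578 -0.1508] ext [0.027 0.035]
 z0.188 n15 ctr [ 0.5571 -0.1515] ext [0.013 0.028]
 z0.196 n9 ctr [ 0.5546 -0.1488] ext [0.007 0.024]
 z0.204 n10 ctr [ 0.5574 -0.149 ] ext [0.012 0.026]
 z0.212 n13 ctr [ 0.5574 -0.1497] ext [0.013 0.023]
 z0.220 n11 ctr [ 0.5554 -0.147 ] ext [0.007 0.023]
 z0.228 n16 ctr [ 0.5547 -0.1457] ext [0.005 0.021]
 z0.236 n23 ctr [ 0.5569 -0.1443] ext [0.007 0.015]
[ 0.02955649 -0.0133976   0.0179063 ]
0.19 4 [ 0.558 -0.162  0.194] [ 0.579 -0.143  0.197]
0.2 8 [ 0.557 -0.16   0.2  ] [ 0.581 -0.141  0.208]
0.21 6 [ 0.556 -0.159  0.211] [ 0.58  -0.14   0.219]
0.22 12 [ 0.559 -0.159  0.221] [ 0.581 -0.136  0.23 ]
0.23 31 [ 0.564 -0.165  0.23 ] [ 0.582 -0.123  0.24 ]
0.24 57 [ 0.564 -0.167  0.241] [ 0.582 -0.124  0.25 ]
```

Run:
```python
from h import *
d=load('s3');P=cloud(d);M=masks(d)['copper']
for v in range(164,190,2): print(v,[(u,int(M[v,u]),*P[v,u].round(3)) for u in (252,256,259,262,266)])
```

```text
164 [(252, 0, np.float64(0.566), np.float64(-0.166), np.float64(0.282)), (256, 0, np.float64(0.573), np.float64(-0.161), np.float64(0.283)), (259, 0, np.float64(0.582), np.float64(-0.162), np.float64(0.288)), (262, 0, np.float64(0.571), np.float64(-0.138), np.float64(0.265)), (266, 0, np.float64(0.581), np.float64(-0.137), np.float64(0.269))]
166 [(252, 0, np.float64(0.582), np.float64(-0.185), np.float64(0.3)), (256, 0, np.float64(0.576), np.float64(-0.165), np.float64(0.281)), (259, 0, np.float64(0.584), np.float64(-0.165), np.float64(0.285)), (262, 0, np.float64(0.571), np.float64(-0.138), np.float64(0.259)), (266, 0, np.float64(0.581), np.float64(-0.138), np.float64(0.264))]
168 [(252, 0, np.float64(0.581), np.float64(-0.184), np.float64(0.292)), (256, 0, np.float64(0.576), np.float64(-0.165), np.float64(0.276)), (259, 0, np.float64(0.581), np.float64(-0.162), np.float64(0.277)), (262, 0, np.float64(0.57), np.float64(-0.137), np.float64(0.252)), (266, 0, np.float64(0.583), np.float64(-0.14), np.float64(0.261))]
170 [(252, 0, np.float64(0.581), np.float64(-0.184), np.float64(0.287
[... 2662 characters left out ...]
oat64(-0.005))]
186 [(252, 0, np.float64(0.558), np.float64(-0.158), np.float64(0.208)), (256, 1, np.float64(0.571), np.float64(-0.161), np.float64(0.218)), (259, 1, np.float64(0.576), np.float64(-0.157), np.float64(0.218)), (262, 1, np.float64(0.58), np.float64(-0.151), np.float64(0.215)), (266, 0, np.float64(0.453), np.float64(0.03), np.float64(-0.002))]
188 [(252, 0, np.float64(0.557), np.float64(-0.157), np.float64(0.2)), (256, 1, np.float64(0.569), np.float64(-0.158), np.float64(0.208)), (259, 1, np.float64(0.577), np.float64(-0.158), np.float64(0.213)), (262, 1, np.float64(0.579), np.float64(-0.15), np.float64(0.208)), (266, 0, np.float64(0.456), np.float64(0.025), np.float64(-0.003))]
```

The reading is explained: the fingertips sit at z≈0.23 in the camera cloud while the reported TCP is 0.195. So the electrode hangs by its nose, tilted about 5°. I'll take it slowly back to its pocket, release it there and regrip lower.

```bash
python3 -m crank '[[0,0,-0.01,0,0,0],[0,0,-0.02,0,0,0],[-0.005,0.005,-0.022,0,0,0],[-0.015,0.014,-0.022,0,0,0],[-0.03,0.028,-0.022,0,0,0],[-0.045,0.042,-0.022,0,0,0],[-0.06,0.056,-0.022,0,0,0],[-0.075,0.07,-0.022,0,0,0],[-0.09,0.083,-0.022,0,0,0],[-0.105,0.097,-0.022,0,0,0],[-0.12,0.11,-0.022,0,0,0],[-0.135,0.125,-0.022,0,0,0],[-0.15,0.138,-0.022,0,0,0],[-0.162,0.15,-0.022,0,0,0],[-0.17,0.157,-0.022,0,0,0],[-0.175,0.161,-0.022,0,0,0],[-0.175,0.161,-0.022,0,0,0],[-0.175,0.161,-0.022,0,0,0]]'
python3 - <<'E'
from h import *
shot('scene','s4');shot('top','t4');held('s4')
d=load('t4');P=cloud(d);M=masks(d);r=(P[...,0]>.3)&(P[...,0]<.7)&(P[...,1]<-.2)&(P[...,1]>-.4)
for m in comps(M['copper']&r,P,.095,.13): p=P[m];print(((p.min(0)+p.max(0))/2).round(4))
d=load('s4');P=cloud(d);M=masks(d)
m=~M['copper']&(P[...,2]>.15)&(np.hypot(P[...,0]-.393,P[...,1]+.307)<.03);print('finger low z',np.sort(P[m][:,2])[:10].round(3))
E
```

```text
clock: 7.02
position: [0.3929, -0.3051, 0.217]
ee_rot: [-0.001, 1.0, -0.002, -0.001]
contact_force: [0.5, 0.1, -4.9]
width: 0.0142
s4 447 z 0.0408 0.2729
 z0.156 n19 ctr [ 0.3952 -0.3194] ext [0.016 0.014]
 z0.164 n25 ctr [ 0.3948 -0.3193] ext [0.016 0.016]
 z0.172 n31 ctr [ 0.3958 -0.3179] ext [0.019 0.017]
 z0.180 n20 ctr [ 0.3967 -0.3174] ext [0.014 0.018]
 z0.188 n25 ctr [ 0.3969 -0.3178] ext [0.015 0.017]
 z0.196 n39 ctr [ 0.3905 -0.3101] ext [0.037 0.034]
 z0.204 n68 ctr [ 0.3928 -0.3123] ext [0.036 0.031]
 z0.212 n34 ctr [ 0.3948 -0.3132] ext [0.021 0.022]
 z0.220 n38 ctr [ 0.3966 -0.3138] ext [0.019 0.019]
 z0.228 n28 ctr [ 0.3979 -0.3145] ext [0.014 0.015]
 z0.236 n33 ctr [ 0.3978 -0.3132] ext [0.019 0.016]
 z0.244 n30 ctr [ 0.3991 -0.3112] ext [0.017 0.016]
 z0.252 n26 ctr [ 0.3989 -0.3074] ext [0.016 0.024]
 z0.260 n13 ctr [ 0.3973 -0.305 ] ext [0.016 0.013]
[ 0.5985 -0.3049  0.1078]
[ 0.5447 -0.3083  0.1085]
[ 0.4386 -0.3021  0.1089]
finger low z [0.15  0.151 0.151 0.151 0.151 0.152 0.152 0.152 0.153 0.153]
```

```bash
python3 -m crank '[[0,0,0.03,0,0,0],[0,0,0.06,0,0,0],[0,0,0.09,0,0,0],[0,0,0.12,0,0,0],[0,0,0.137,0,0,0],[0,0,0.143,0,0,0],[0,0,0.145,0,0,0],[0,0,0.145,0,0,0]]' && python3 -m crank '[[0,0,0,0,0,0],[0,0,0,0,0,0],[0,0,0,0,0,0],[0,0,0,0,0,0],[0,0,0,0,0,0]]' 1
python3 - <<'E'
from h import *
shot('scene','s5')
d=load('s5');P=cloud(d);M=masks(d);held('s5')
cv2.imwrite('pics/v5.png',cv2.convertScaleAbs(cv2.resize(d['frame'][160:290,80:230],(750,650))[:600],alpha=2,beta=10))
E
```

```text
clock: 8.12
position: [0.3948, -0.3056, 0.0751]
ee_rot: [0.0, 1.0, -0.002, 0.001]
contact_force: [-0.3, 1.2, 8.2]
width: 0.014
clock: 8.75
position: [0.3947, -0.3056, 0.0749]
ee_rot: [0.0, 1.0, -0.002, 0.001]
contact_force: [0.3, -0.3, 0.5]
width: 0.0855
s5 332 z 0.0399 0.1204
 z0.047 n7 ctr [ 0.4043 -0.3148] ext [0.023 0.025]
 z0.055 n50 ctr [ 0.4013 -0.3146] ext [0.061 0.033]
 z0.063 n46 ctr [ 0.4026 -0.314 ] ext [0.058 0.033]
 z0.071 n34 ctr [ 0.3947 -0.3151] ext [0.02  0.025]
 z0.079 n20 ctr [ 0.3946 -0.3172] ext [0.02 0.02]
 z0.087 n28 ctr [ 0.3941 -0.3185] ext [0.018 0.02 ]
 z0.095 n27 ctr [ 0.3952 -0.3183] ext [0.017 0.019]
 z0.103 n20 ctr [ 0.4079 -0.3189] ext [0.047 0.019]
 z0.111 n58 ctr [ 0.4066 -0.3154] ext [0.055 0.024]
 z0.119 n41 ctr [ 0.4064 -0.3118] ext [0.056 0.021]
```

View pics/v5.png

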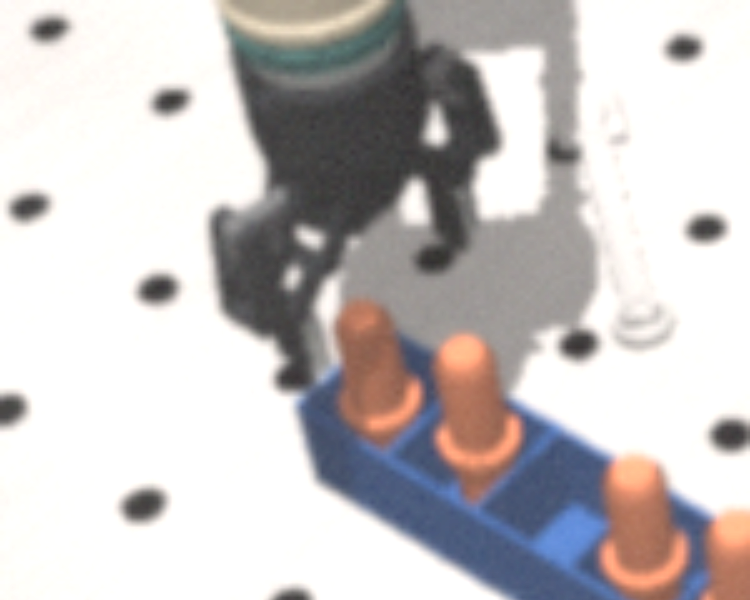

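Electrode back upright in its pocket. The near fingertip is at v5 (300,355), i.e. scene (140,231). I'll measure its height.

Run:
```python
from h import *
d=load('s5');P=cloud(d);
for v in range(218,238,2): print(v,[(u,*P[v,u].round(3).tolist()) for u in (136,139,142,145)])
for v in range(195,216,3): print(v,[(u,*P[v,u].round(3).tolist()) for u in (167,170,172,174)])
```

```text
218 [(136, 0.395, -0.355, 0.174), (139, 0.404, -0.353, 0.178), (142, 0.408, -0.349, 0.177), (145, 0.275, -0.25, 0.002)]
220 [(136, 0.402, -0.361, 0.177), (139, 0.408, -0.357, 0.177), (142, 0.407, -0.349, 0.17), (145, 0.277, -0.253, -0.002)]
222 [(136, 0.402, -0.362, 0.172), (139, 0.406, -0.357, 0.17), (142, 0.409, -0.352, 0.167), (145, 0.281, -0.258, -0.003)]
224 [(136, 0.401, -0.363, 0.166), (139, 0.41, -0.361, 0.171), (142, 0.408, -0.353, 0.161), (145, 0.285, -0.262, -0.004)]
226 [(136, 0.396, -0.36, 0.153), (139, 0.404, -0.358, 0.157), (142, 0.407, -0.354, 0.155), (145, 0.291, -0.268, -0.002)]
228 [(136, 0.394, -0.361, 0.146), (139, 0.403, -0.36, 0.151), (142, 0.407, -0.355, 0.149), (145, 0.296, -0.272, -0.003)]
230 [(136, 0.392, -0.361, 0.138), (139, 0.403, -0.361, 0.145), (142, 0.403, -0.353, 0.139), (145, 0.408, -0.349, 0.138)]
232 [(136, 0.288, -0.296, -0.001), (139, 0.402, -0.361, 0.139), (142, 0.404, -0.355, 0.134), (145, 0.407, -0.35, 0.131)]
234 [(136, 0.292, -0.3, -0.003), (139, 0.301, -0.298, 0.002), (142, 0.399, -0.353, 0.122), (145, 0.31, -0.287, -0.002)]
236 [(136, 0.
[... 249 characters left out ...]
0.264, 0.161), (170, 0.404, -0.261, 0.163), (172, 0.404, -0.256, 0.159), (174, 0.405, -0.251, 0.155)]
201 [(167, 0.391, -0.261, 0.145), (170, 0.403, -0.262, 0.153), (172, 0.407, -0.26, 0.154), (174, 0.401, -0.25, 0.142)]
204 [(167, 0.39, -0.262, 0.136), (170, 0.4, -0.262, 0.141), (172, 0.405, -0.26, 0.143), (174, 0.408, -0.257, 0.143)]
207 [(167, 0.293, -0.188, 0.002), (170, 0.399, -0.263, 0.132), (172, 0.404, -0.261, 0.133), (174, 0.408, -0.259, 0.134)]
210 [(167, 0.3, -0.196, 0.001), (170, 0.304, -0.19, -0.002), (172, 0.403, -0.262, 0.124), (174, 0.314, -0.184, -0.0)]
213 [(167, 0.306, -0.203, -0.001), (170, 0.311, -0.197, -0.002), (172, 0.314, -0.193, -0.004), (174, 0.322, -0.193, 0.001)]
```

Fingertips measured: they end about 48 mm above the reported TCP when open and 35 mm above it when shut. All moves therefore need about 35 mm lower reported z. Regripping that much lower.

```bash
python3 -m crank '[[-0.004,0.004,0.0,0,0,0],[-0.004,0.004,0.02,0,0,0],[-0.004,0.004,0.04,0,0,0],[-0.004,0.004,0.04,0,0,0]]' && python3 -m crank '[[0,0,0,0,0,0],[0,0,0,0,0,0],[0,0,0,0,0,0],[0,0,0,0,0,0],[0,0,0,0,0,0]]' 0 80
```

```text
clock: 9.3
position: [0.3895, -0.3088, 0.0337]
ee_rot: [-0.001, 1.0, -0.002, -0.0]
contact_force: [0.2, 0.1, -0.3]
width: 0.0852
clock: 9.93
position: [0.3904, -0.3103, 0.0346]
ee_rot: [0.001, 1.0, -0.002, 0.001]
contact_force: [-0.2, -2.1, 5.5]
width: 0.0263
```

```bash
python3 -m crank '[[0,0,-0.02,0,0,0],[0,0,-0.06,0,0,0],[0,0,-0.1,0,0,0],[0,0,-0.135,0,0,0],[0.02,-0.02,-0.14,0,0,0],[0.06,-0.055,-0.14,0,0,0],[0.1,-0.09,-0.14,0,0,0],[0.14,-0.13,-0.135,0,0,0],[0.17,-0.155,-0.13,0,0,0],[0.18,-0.165,-0.125,0,0,0],[0.1805,-0.165,-0.12,0,0,0],[0.1805,-0.165,-0.12,0,0,0],[0.1805,-0.165,-0.12,0,0,0]]'
python3 - <<'E'
from h import *
shot('scene','s6');shot('top','t6');held('s6');held('t6')
E
```

```text
clock: 11.55
position: [0.5704, -0.1469, 0.1548]
ee_rot: [0.001, 1.0, -0.003, 0.0]
contact_force: [0.2, 0.0, -4.6]
width: 0.0267
s6 275 z 0.1248 0.2366
 z0.132 n20 ctr [ 0.5744 -0.1549] ext [0.017 0.013]
 z0.140 n22 ctr [ 0.5727 -0.1566] ext [0.017 0.013]
 z0.148 n25 ctr [ 0.5726 -0.1549] ext [0.019 0.018]
 z0.156 n24 ctr [ 0.5732 -0.1553] ext [0.02  0.017]
 z0.164 n23 ctr [ 0.5753 -0.156 ] ext [0.018 0.017]
 z0.172 n17 ctr [ 0.5762 -0.1527] ext [0.019 0.028]
 z0.180 n71 ctr [ 0.5723 -0.1515] ext [0.031 0.033]
 z0.188 n11 ctr [ 0.5809 -0.1498] ext [0.004 0.016]
 z0.196 n11 ctr [ 0.5811 -0.1524] ext [0.003 0.012]
 z0.204 n11 ctr [ 0.5809 -0.1498] ext [0.006 0.008]
 z0.212 n8 ctr [ 0.5813 -0.1509] ext [0.003 0.009]
 z0.220 n9 ctr [ 0.5819 -0.1489] ext [0.004 0.009]
 z0.228 n11 ctr [ 0.5802 -0.1494] ext [0.004 0.007]
 z0.236 n8 ctr [ 0.5798 -0.1473] ext [0.005 0.009]
t6 100 z 0.0288 0.2225
 z0.173 n8 ctr [ 0.5532 -0.147 ] ext [0.008 0.027]
 z0.181 n44 ctr [ 0.5559 -0.1496] ext [0.015 0.033]
 z0.189 n11 ctr [ 0.5578 -0.147 ] ext [0.008 0.024]
 z0.197 n7 ctr [ 0.5562 -0.1463] ext [0.006 0.02 ]
 z0.205 n8 ctr [ 0.5565 -0.1448] ext [0.007 0.018]
 z0.213 n7 ctr [ 0.5552 -0.1447] ext [0.003 0.013]
```

```bash
cat >> h.py <<'E'
def rings(f):
    d=load(f);P=cloud(d);M=masks(d)['brass']&(P[...,2]>.02)&(P[...,2]<.066)&(abs(P[...,0]-.566)<.026)&(abs(P[...,1]+.025)<.16)
    o=[]
    n,l,s,c=cv2.connectedComponentsWithStats(M.astype(np.uint8))
    for i in range(1,n):
        if s[i,4]<25: continue
        pts=np.argwhere(l==i)[:,::-1].astype(np.float32); h=cv2.convexHull(pts)
        if len(h)<5: continue
        e=cv2.fitEllipse(h); o.append((ray(d,*e[0],.058)[:2].round(4).tolist(),np.round(e[1],1).tolist()))
    return sorted(o,key=lambda t:-t[0][1])
def axis(fs,ft,zs=(.13,.168),zt=(.172,.222)):
    A=[];b=[];s=manip.get_state()['position']
    for f,(lo,hi) in((fs,zs),(ft,zt)):
        d=load(f);P=cloud(d);m=masks(d)['copper']&(np.hypot(P[...,0]-s[0],P[...,1]-s[1])<.04)&(P[...,2]>lo)&(P[...,2]<hi)
        n=[];
        for v in np.unique(np.nonzero(m)[0]):
            u=np.nonzero(m[v])[0]
            if len(u)<6: continue
            g=ray(d,u.mean(),v,0.)-d['world_from_camera'][:3,3]; g=g[:2]/np.hypot(*g[:2]); nn=np.array([-g[1],g[0]]); n.append((*nn,nn@d['world_from_camera'][:2,3]))
        n=np.median(n,0);A.append(n[:2]);b.append(n[2])
    return np.linalg.solve(A,b)
E
python3 - <<'E'
from h import *
for f in('scene0','top0'):
    for r in rings(f): print(f,r)
print('axis',axis('s6','t6'),'tcp',manip.get_state()['position'])
E
```

```text
scene0 ([0.5633, 0.0946], [7.9, 12.0])
scene0 ([0.5659, 0.0345], [8.6, 12.4])
scene0 ([0.5685, -0.0256], [9.6, 12.1])
scene0 ([0.5711, -0.0851], [9.4, 13.1])
scene0 ([0.573, -0.1447], [10.1, 13.8])
top0 ([0.5606, 0.0942], [13.9, 14.7])
top0 ([0.5632, 0.0347], [13.9, 14.3])
top0 ([0.5653, -0.0254], [13.9, 14.7])
top0 ([0.5679, -0.0854], [14.1, 14.5])
top0 ([0.5702, -0.1454], [14.1, 14.6])
axis [ 0.57082504 -0.15232117] tcp [ 0.57090462 -0.14685542  0.15514251]
```

```bash
python3 -m crank '[[0,0,0.02,0,0,0],[0,0,0.04,0,0,0],[0,0,0.055,0,0,0],[0,0,0.055,0,0,0],[0,0,0.055,0,0,0]]'
python3 - <<'E'
from h import *
shot('scene','s7');shot('top','t7');held('s7');
a=load('s7')['frame'][180:250,225:295];b=load('t7')['frame'][185:245,270:330]
f=lambda i:cv2.convertScaleAbs(cv2.resize(i,(400,400),interpolation=cv2.INTER_CUBIC),alpha=1.8,beta=10)
cv2.imwrite('pics/v7.png',np.hstack([f(a),f(b)]))
E
```

```text
clock: 12.28
position: [0.5716, -0.1473, 0.1009]
ee_rot: [0.001, 1.0, -0.003, 0.002]
contact_force: [-0.2, -0.1, -5.5]
width: 0.0264
s7 257 z 0.0703 0.2018
 z0.074 n16 ctr [ 0.5735 -0.158 ] ext [0.017 0.009]
 z0.082 n20 ctr [ 0.5751 -0.1562] ext [0.021 0.014]
 z0.090 n21 ctr [ 0.5738 -0.1572] ext [0.021 0.014]
 z0.098 n25 ctr [ 0.5742 -0.1565] ext [0.018 0.012]
 z0.106 n21 ctr [ 0.5739 -0.1553] ext [0.018 0.017]
 z0.114 n10 ctr [ 0.5768 -0.1574] ext [0.016 0.01 ]
 z0.122 n55 ctr [ 0.574  -0.1494] ext [0.03  0.036]
 z0.130 n32 ctr [ 0.5753 -0.1526] ext [0.024 0.028]
 z0.138 n8 ctr [ 0.5823 -0.1493] ext [0.004 0.009]
 z0.146 n11 ctr [ 0.5819 -0.1501] ext [0.004 0.012]
 z0.154 n8 ctr [ 0.5829 -0.1502] ext [0.003 0.009]
 z0.162 n8 ctr [ 0.5822 -0.152 ] ext [0.003 0.008]
 z0.170 n8 ctr [ 0.582  -0.1524] ext [0.002 0.008]
 z0.178 n13 ctr [ 0.5805 -0.1491] ext [0.004 0.012]
```

View pics/v7.png

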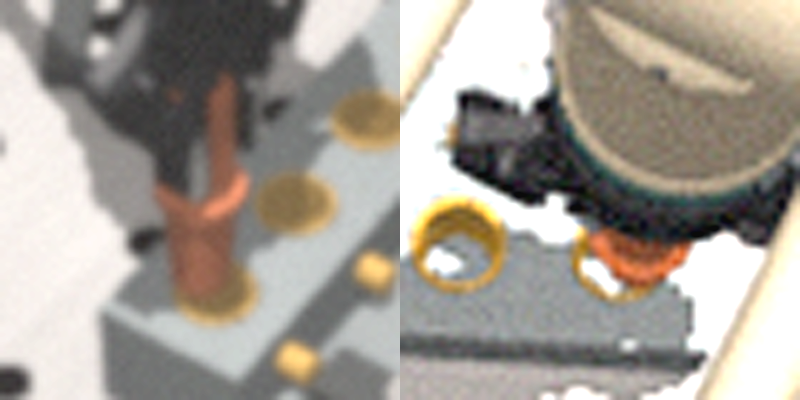

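Run:
```python
from h import *
s=manip.get_state()['position']
for f,lo,hi in(('s7',.07,.112),('t7',.116,.135)):
    d=load(f);P=cloud(d);m=masks(d)['copper']&(np.hypot(P[...,0]-s[0],P[...,1]-s[1])<.05)&(P[...,2]>lo)&(P[...,2]<hi)
    o=d['world_from_camera'][:3,3];R=np.array([.573,-.1447] if f=='s7' else [.5702,-.1454])
    for v in np.unique(np.nonzero(m)[0]):
        u=np.nonzero(m[v])[0]
        if len(u)<6: continue
        g=(ray(d,u.mean(),v,0.)-o)[:2]; g/=np.hypot(*g); n=np.array([g[1],-g[0]]); print(f,v,u.min(),u.max(),'n',n.round(2),'ring-electrode mm',round(1000*n@(R-o[:2]),1), 'z',P[v,u][:,2].mean().round(3))
d=load('t7');P=cloud(d)
for w in(7,): 
    m=masks(d)['copper']&(np.hypot(P[...,0]-s[0],P[...,1]-s[1])<.05)&(P[...,2]>.1)
    h=cv2.convexHull(np.argwhere(m)[:,::-1].astype(np.float32)); print('enclosing circle',cv2.minEnclosingCircle(h))
```

```text
s7 220 255 264 n [0.78 0.62] ring-electrode mm 6.1 z 0.108
s7 221 255 264 n [0.78 0.62] ring-electrode mm 6.1 z 0.106
s7 222 255 264 n [0.78 0.62] ring-electrode mm 6.0 z 0.103
s7 223 255 264 n [0.78 0.62] ring-electrode mm 6.1 z 0.1
s7 224 255 264 n [0.78 0.62] ring-electrode mm 6.2 z 0.096
s7 225 255 264 n [0.78 0.62] ring-electrode mm 6.2 z 0.093
s7 226 255 264 n [0.78 0.62] ring-electrode mm 6.3 z 0.09
s7 227 256 264 n [0.78 0.62] ring-electrode mm 5.2 z 0.086
s7 228 256 264 n [0.78 0.62] ring-electrode mm 5.2 z 0.082
s7 229 256 264 n [0.78 0.62] ring-electrode mm 5.3 z 0.079
s7 230 256 263 n [0.78 0.62] ring-electrode mm 6.5 z 0.075
t7 222 299 312 n [-0.23 -0.97] ring-electrode mm -4.9 z 0.127
t7 223 299 312 n [-0.24 -0.97] ring-electrode mm -7.1 z 0.127
t7 224 301 311 n [-0.25 -0.97] ring-electrode mm -8.8 z 0.126
t7 225 302 310 n [-0.26 -0.97] ring-electrode mm -9.7 z 0.125
t7 226 303 308 n [-0.26 -0.97] ring-electrode mm -9.3 z 0.124
enclosing circle ((328.0, 190.0), 43.93186569213867)
```

```bash
cat >> h.py <<'E'
def rel(fs,ft,z0,Rs,Rt):
    """ring minus electrode axis (world xy, mm); z0 = collar-underside height; rings seen in scene/top"""
    s=manip.get_state()['position'];A=[];b=[]
    for f,lo,hi,R in((fs,z0-.045,z0-.006,Rs),(ft,z0-.001,z0+.012,Rt)):
        d=load(f);P=cloud(d);m=(np.hypot(P[...,0]-s[0],P[...,1]-s[1])<.035)&(P[...,2]>lo)&(P[...,2]<hi)
        o=d['world_from_camera'][:3,3];q=[]
        if f==ft: m&=masks(d)['copper']
        for v in np.unique(np.nonzero(m)[0]):
            u=np.nonzero(m[v])[0]
            if len(u)<9: continue
            g=(ray(d,(u.min()+u.max())/2,v,0.)-o)[:2]; g/=np.hypot(*g); n=np.array([g[1],-g[0]]); q.append((*n,1000*n@(np.array(R)-o[:2]),u.max()-u.min()+1))
        q=np.array(q);print(f,q[:,2].round(1).tolist(),q[:,3].tolist());q=np.median(q,0);A.append(q[:2]);b.append(q[2])
    print('ring-electrode',np.linalg.solve(A,b).round(1),'tcp',s.round(4))
E
python3 - <<'E'
from h import *
rel('s7','t7',.119,[.573,-.1447],[.5702,-.1454])
E
```

```text
s7 [5.9, 6.0, 4.9, 4.9, 5.0, 5.1, 5.1, 5.2, 5.2] [12.0, 12.0, 11.0, 11.0, 11.0, 11.0, 11.0, 11.0, 11.0]
t7 [-6.8, -8.8, -9.7] [14.0, 11.0, 9.0]
ring-electrode [-0.8  9.3] tcp [ 0.5718 -0.1473  0.1011]
```

Run:
```python
from h import *
d=load('t7');P=cloud(d)
m=masks(d)['copper']&(P[...,2]>.11)&(P[...,2]<.2)&(abs(P[...,0]-.57)<.05)&(abs(P[...,1]+.147)<.04)
for v in range(214,229): u=np.nonzero(m[v])[0]; print(v,u.tolist(),P[v,u][:,2].round(3).tolist() if len(u) else '')
for u,v in((305.5,218.3),(306,218.5)): print(ray(d,u,v,.126))
d=load('s7'); a=masks(d)['brass'][225:240,250:275].astype(int); print(a)
```

```text
214 [] 
215 [] 
216 [] 
217 [] 
218 [] 
219 [300] [0.138]
220 [298, 299, 300, 301, 302] [0.124, 0.126, 0.128, 0.144, 0.157]
221 [298, 299, 300, 301, 302, 303, 304, 305, 313] [0.125, 0.126, 0.125, 0.136, 0.146, 0.152, 0.158, 0.161, 0.125]
222 [299, 300, 301, 302, 303, 304, 305, 306, 307, 308, 309, 310, 311, 312] [0.126, 0.124, 0.126, 0.132, 0.14, 0.148, 0.15, 0.151, 0.149, 0.144, 0.141, 0.127, 0.127, 0.126]
223 [299, 300, 301, 302, 303, 304, 305, 306, 307, 308, 309, 310, 311, 312] [0.121, 0.124, 0.126, 0.124, 0.129, 0.138, 0.139, 0.141, 0.134, 0.131, 0.128, 0.123, 0.125, 0.127]
224 [301, 302, 303, 304, 305, 306, 307, 308, 309, 310, 311] [0.125, 0.126, 0.127, 0.126, 0.125, 0.125, 0.126, 0.125, 0.125, 0.127, 0.128]
225 [302, 303, 304, 305, 306, 307, 308, 309, 310] [0.123, 0.125, 0.123, 0.126, 0.126, 0.126, 0.122, 0.13, 0.125]
226 [303, 304, 305, 306, 307, 308] [0.123, 0.123, 0.126, 0.127, 0.124, 0.122]
227 [] 
228 [] 
[ 0.56783882 -0.14811356  0.126     ]
[ 0.56748509 -0.14930563  0.126     ]
[[0 0 0 0 0 0 0 0 0 0 0 0 0 0 0 0 0 0 0 0 0 0 0 0 0]
 [0 0 0 0 0 0 0 0 0 0 0 0 0 0 0 1 0 0 0 0 0 0 0 0 0]
 [0 0 0 0 0 0 0 0 0 0 0 0 0 0 0 1 1 1 0 0 0 0 0 0 0]
 [0 0 0 0 0 0 0 0 0 0 0 0 0 0 0 1 1 1 1 0 0 0 0 0 0]
 [0 0 0 0 0 0 0 0 0 0 0 0 0 0 0 1 1 1 1 0 0 0 0 0 0]
 [0 0 0 0 0 0 0 0 0 0 0 0 0 0 1 1 1 1 1 1 0 0 0 0 0]
 [0 0 0 0 0 0 1 1 0 0 0 0 0 1 1 1 1 1 1 1 0 0 0 0 0]
 [0 0 0 0 0 0 1 1 1 1 1 1 1 1 1 1 1 1 1 1 0 0 0 0 0]
 [0 0 0 0 0 0 0 1 1 1 1 1 1 1 1 1 1 1 1 0 0 0 0 0 0]
 [0 0 0 0 0 0 0 1 1 1 1 1 1 1 1 1 1 1 0 0 0 0 0 0 0]
 [0 0 0 0 0 0 0 0 0 1 1 1 1 1 1 1 1 0 0 0 0 0 0 0 0]
 [0 0 0 0 0 0 0 0 0 0 0 0 0 0 0 0 0 0 0 0 0 0 0 0 0]
 [0 0 0 0 0 0 0 0 0 0 0 0 0 0 0 0 0 0 0 0 0 0 0 0 0]
 [0 0 0 0 0 0 0 0 0 0 0 0 0 0 0 0 0 0 0 0 0 0 0 0 0]
 [0 0 0 0 0 0 0 0 0 0 0 0 0 0 0 0 0 0 0 0 0 0 0 0 0]]
```

```bash
python3 -m crank '[[0.003,-0.004,0,0,0,0],[0.003,-0.004,0.006,0,0,0],[0.003,-0.004,0.012,0,0,0],[0.003,-0.004,0.018,0,0,0],[0.003,-0.004,0.022,0,0,0],[0.003,-0.004,0.022,0,0,0]]'
```

```text
clock: 13.12
position: [0.5745, -0.1432, 0.0786]
ee_rot: [0.001, 1.0, -0.003, 0.001]
contact_force: [-0.4, -0.7, -5.3]
width: 0.0261
```

```bash
python3 -m crank '[[0,0,0.006,0,0,0],[0,0,0.012,0,0,0],[0,0,0.018,0,0,0],[0,0,0.021,0,0,0],[0,0,0.021,0,0,0]]'
```

```text
clock: 13.75
position: [0.5745, -0.1428, 0.0571]
ee_rot: [0.001, 1.0, -0.003, 0.001]
contact_force: [0.9, 1.9, -6.5]
width: 0.0265
```

```bash
python3 -m crank '[[0,0,0,0,0,0],[0,0,0,0,0,0],[0,0,0,0,0,0],[0,0,-0.03,0,0,0],[0,0,-0.07,0,0,0],[0,0,-0.118,0,0,0],[0,0,-0.118,0,0,0]]' 0.6 && python3 -m crank '[[-0.05,0.06,0,0,0,0],[-0.1,0.12,0,0,0,0],[-0.1315,0.16,0,0,0,0],[-0.1315,0.16,0,0,0,0],[-0.1315,0.16,0,0,0,0],[-0.1315,0.16,0,0,0,0]]' 1
python3 - <<'E'
from h import *
for n,f in(('scene','s8'),('top','t8')):
    d=shot(n,f);P=cloud(d);M=masks(d);r=(P[...,0]>.3)&(P[...,0]<.7)&(P[...,1]<.2)&(P[...,1]>-.4)
    for m in comps(M['copper']&r,P,.11,.16,5): p=P[m];print(f,((p.min(0)+p.max(0))/2).round(4),'top',np.percentile(p[:,2],90).round(4),m.sum())
    m=M['brass']&(abs(P[...,1]-.29)<.08)&(abs(P[...,0]-.53)<.08)&(P[...,2]>.03)&(P[...,2]<.052);p=P[m];print('drift',((p.min(0)+p.max(0))/2).round(4))
E
```

```text
clock: 14.62
position: [0.5772, -0.1439, 0.1801]
ee_rot: [0.002, 1.0, -0.003, 0.006]
contact_force: [0.2, -0.2, -0.1]
width: 0.0512
clock: 15.38
position: [0.4456, -0.302, 0.1789]
ee_rot: [0.002, 1.0, -0.003, 0.006]
contact_force: [-0.2, 0.3, 0.3]
width: 0.0854
s8 [ 0.5721 -0.1473  0.1197] top 0.126 99
s8 [ 0.4425 -0.3038  0.1158] top 0.1177 84
s8 [ 0.5493 -0.3116  0.1155] top 0.1184 84
s8 [ 0.6038 -0.3068  0.1161] top 0.1184 86
drift [0.532  0.2981 0.0407]
t8 [ 0.5994 -0.3051  0.1167] top 0.1182 97
t8 [ 0.5691 -0.1437  0.1193] top 0.1263 99
t8 [ 0.5449 -0.3088  0.116 ] top 0.1189 97
drift [0.528  0.2975 0.04  ]
```

```bash
python3 -m crank '[[-0.003,0.001,0.05,0,0,0],[-0.003,0.001,0.1,0,0,0],[-0.003,0.001,0.135,0,0,0],[-0.003,0.001,0.145,0,0,0],[-0.003,0.001,0.145,0,0,0]]' && python3 -m crank '[[0,0,0,0,0,0],[0,0,0,0,0,0],[0,0,0,0,0,0],[0,0,0,0,0,0],[0,0,0,0,0,0]]' 0 80
```

```text
clock: 16.1
position: [0.4452, -0.303, 0.0341]
ee_rot: [0.002, 1.0, -0.001, 0.006]
contact_force: [-0.1, -0.4, -0.3]
width: 0.0851
clock: 16.73
position: [0.4456, -0.3032, 0.0352]
ee_rot: [0.002, 1.0, -0.002, 0.007]
contact_force: [0.2, 1.8, 6.5]
width: 0.0265
```

```bash
python3 -m crank '[[0,0,-0.02,0,0,0],[0,0,-0.07,0,0,0],[0,0,-0.12,0,0,0],[0.01,-0.02,-0.138,0,0,0],[0.035,-0.06,-0.14,0,0,0],[0.065,-0.11,-0.14,0,0,0],[0.095,-0.16,-0.14,0,0,0],[0.115,-0.195,-0.135,0,0,0],[0.126,-0.215,-0.12,0,0,0],[0.1275,-0.22,-0.1,0,0,0],[0.1275,-0.22,-0.08,0,0,0],[0.1275,-0.22,-0.066,0,0,0],[0.1275,-0.22,-0.066,0,0,0],[0.1275,-0.22,-0.066,0,0,0]]'
cat >> h.py <<'E'
def over(fs,ft,Rs,Rt,zc=.126):
    """ring - electrode from scene shank silhouette and top collar edge circle"""
    s=manip.get_state()['position']
    d=load(fs);P=cloud(d);m=(np.hypot(P[...,0]-s[0],P[...,1]-s[1])<.035)&(P[...,2]>zc-.052)&(P[...,2]<zc-.013)
    o=d['world_from_camera'][:3,3];q=[]
    for v in np.unique(np.nonzero(m)[0]):
        u=np.nonzero(m[v])[0]
        if len(u)<9: continue
        g=(ray(d,(u.min()+u.max())/2,v,0.)-o)[:2]; g/=np.hypot(*g); n=np.array([g[1],-g[0]]); q.append((*n,1000*n@(np.array(Rs)-o[:2])))
    q=np.median(q,0)
    d=load(ft);P=cloud(d);m=masks(d)['copper']&(np.hypot(P[...,0]-s[0],P[...,1]-s[1])<.04)&(P[...,2]>zc-.009)&(P[...,2]<zc+.006)
    pts=[]
    for u in np.unique(np.nonzero(m)[1]): pts.append((u,np.nonzero(m[:,u])[0].max()+.5))
    w=np.array([ray(d,a,b,zc-.004)[:2] for a,b in pts])
    from scipy.optimize import least_squares
    c=least_squares(lambda c:np.hypot(*(w-c).T)-.019,s[:2],loss='soft_l1',f_scale=.001).x
    t=1000*(np.array(Rt)-c)
    print('scene n',q[:2].round(2),'d',q[2].round(1),' top d',t.round(1),'top along n',(q[:2]@t).round(1),'tcp',s.round(4))
E
python3 - <<'E'
from h import *
shot('scene','s9');shot('top','t9')
over('s9','t9',[.5711,-.0851],[.5679,-.0854])
held('s9')
E
```

```text
clock: 18.48
position: [0.5733, -0.0837, 0.1023]
ee_rot: [0.002, 1.0, -0.002, 0.007]
contact_force: [0.4, 0.3, -6.2]
width: 0.0263
scene n [0.81 0.58] d 1.0  top d [ 0.2 -2.5] top along n -1.3 tcp [ 0.5736 -0.0837  0.1028]
s9 215 z 0.058 0.1817
 z0.075 n15 ctr [ 0.5717 -0.0889] ext [0.017 0.015]
 z0.083 n22 ctr [ 0.5736 -0.0904] ext [0.019 0.012]
 z0.091 n17 ctr [ 0.5737 -0.0919] ext [0.018 0.015]
 z0.099 n20 ctr [ 0.5712 -0.0912] ext [0.02  0.014]
 z0.107 n21 ctr [ 0.5739 -0.0907] ext [0.02  0.015]
 z0.115 n12 ctr [ 0.5755 -0.0918] ext [0.017 0.015]
 z0.123 n57 ctr [ 0.5718 -0.087 ] ext [0.032 0.033]
 z0.131 n22 ctr [ 0.5715 -0.0858] ext [0.03  0.031]
```

```bash
sed -i 's/def over(fs,ft,Rs,Rt,zc=.126):/def over(fs,ft,Rs,Rt,zc=.126,s=None):/; s/^    s=manip.get_state()\[.position.\]$/    s=manip.get_state()["position"] if "s" not in locals() or s is None else np.array(s)/' h.py
python3 - <<'E'
from h import *
over('s7','t7',[.573,-.1447],[.5702,-.1454],s=[.5718,-.1473,.101])
over('s9','t9',[.5711,-.0851],[.5679,-.0854])
a=load('s9')['frame'][170:240,245:315];b=load('t9')['frame'][185:245,250:310]
f=lambda i:cv2.convertScaleAbs(cv2.resize(i,(400,400),interpolation=cv2.INTER_CUBIC),alpha=1.8,beta=10)
cv2.imwrite('pics/v9.png',np.hstack([f(a),f(b)]))
E
```

```text
scene n [0.78 0.62] d 5.1  top d [1.9 3.1] top along n 3.5 tcp [ 0.5718 -0.1473  0.101 ]
scene n [0.81 0.58] d 1.0  top d [ 0.2 -2.5] top along n -1.3 tcp [ 0.5736 -0.0837  0.1028]
```

View pics/v9.png

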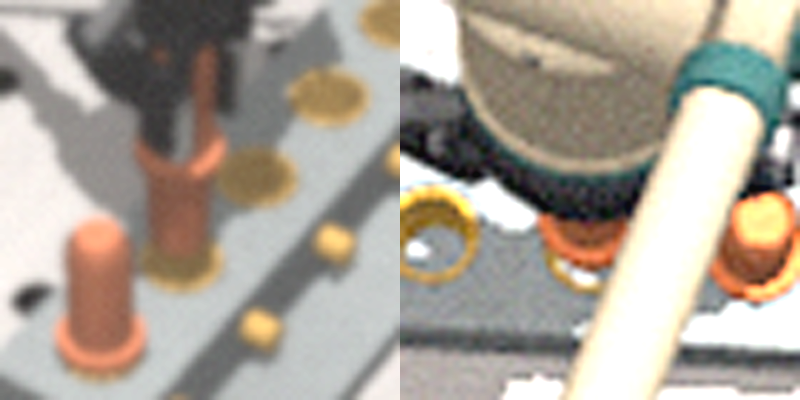

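In v9 the foot (178,255) is nearly centred over the ring (181,265), about 1 mm off. Nudging and lowering.

```bash
python3 -m crank '[[0.001,-0.001,0,0,0,0],[0.001,-0.001,0.006,0,0,0],[0.001,-0.001,0.012,0,0,0],[0.001,-0.001,0.018,0,0,0],[0.001,-0.001,0.024,0,0,0],[0.001,-0.001,0.024,0,0,0]]'
```

```text
clock: 19.32
position: [0.5744, -0.0827, 0.078]
ee_rot: [0.002, 1.0, -0.002, 0.007]
contact_force: [-0.7, -0.6, -5.4]
width: 0.0263
```

```bash
python3 -m crank '[[0,0,0.006,0,0,0],[0,0,0.012,0,0,0],[0,0,0.018,0,0,0],[0,0,0.02,0,0,0],[0,0,0.02,0,0,0]]'
```

```text
clock: 19.95
position: [0.5749, -0.0837, 0.0578]
ee_rot: [0.003, 1.0, -0.002, 0.007]
contact_force: [1.0, -5.1, -5.3]
width: 0.0264
```

```bash
python3 -m crank '[[0,0.001,0,0,0,0],[0,0.001,0,0,0,0],[0,0.001,0,0,0,0],[0,0.001,-0.03,0,0,0],[0,0.001,-0.07,0,0,0],[0,0.001,-0.118,0,0,0],[0,0.001,-0.118,0,0,0]]' 0.5 && python3 -m crank '[[-0.006,0.06,0,0,0,0],[-0.012,0.12,0,0,0,0],[-0.018,0.18,0,0,0,0],[-0.0235,0.224,0,0,0,0],[-0.0235,0.224,0,0,0,0],[-0.0235,0.224,0,0,0,0]]' 1
python3 - <<'E'
from h import *
for n,f in(('scene','s10'),('top','t10')):
    d=shot(n,f);P=cloud(d);M=masks(d);r=(P[...,0]>.3)&(P[...,0]<.7)&(P[...,1]<.2)&(P[...,1]>-.4)
    for m in comps(M['copper']&r,P,.11,.16,5): p=P[m];print(f,((p.min(0)+p.max(0))/2).round(4),'top',np.percentile(p[:,2],90).round(4),m.sum())
    m=M['brass']&(abs(P[...,1]-.29)<.08)&(abs(P[...,0]-.53)<.08)&(P[...,2]>.03)&(P[...,2]<.052);p=P[m];print('drift',((p.min(0)+p.max(0))/2).round(4))
E
```

```text
clock: 20.82
position: [0.5763, -0.0843, 0.1806]
ee_rot: [0.004, 1.0, -0.001, 0.012]
contact_force: [0.4, 0.5, -0.4]
width: 0.0429
clock: 21.58
position: [0.5516, -0.3072, 0.1808]
ee_rot: [0.003, 1.0, -0.002, 0.011]
contact_force: [-0.3, -0.1, 0.3]
width: 0.0855
s10 [ 0.5714 -0.0872  0.1205] top 0.1261 93
s10 [ 0.5718 -0.1471  0.12  ] top 0.126 102
s10 [ 0.5487 -0.3103  0.1152] top 0.118 90
s10 [ 0.6034 -0.3075  0.1148] top 0.118 89
drift [0.5323 0.2975 0.039 ]
t10 [ 0.5661 -0.0835  0.1198] top 0.127 102
t10 [ 0.5688 -0.1438  0.12  ] top 0.1272 102
t10 [ 0.5447 -0.3084  0.116 ] top 0.1184 96
drift [0.5285 0.2983 0.0395]
```

```bash
python3 -m crank '[[0,0.001,0.05,0.3,-1.2,0],[0,0.001,0.1,0.3,-1.2,0],[0,0.001,0.136,0.3,-1.2,0],[0,0.001,0.1466,0.3,-1.2,0],[0,0.001,0.1466,0.3,-1.2,0]]' && python3 -m crank '[[0,0,0,0,0,0],[0,0,0,0,0,0],[0,0,0,0,0,0],[0,0,0,0,0,0],[0,0,0,0,0,0]]' 0 80
```

```text
clock: 22.3
position: [0.5558, -0.3077, 0.0351]
ee_rot: [0.001, 1.0, -0.0, 0.001]
contact_force: [-0.4, -0.6, -0.6]
width: 0.0857
clock: 22.92
position: [0.5565, -0.3085, 0.0363]
ee_rot: [0.001, 1.0, -0.0, 0.002]
contact_force: [-0.9, -0.2, 5.9]
width: 0.0262
```

```bash
python3 -m crank '[[0,0,0,0,0,0],[0,0,0,0,0,0],[0,0,0,0,0,0],[0,0,0,0,0,0],[-0.005,0,0.001,0,0,0],[-0.005,0,0.001,0,0,0],[-0.005,0,0.001,0,0,0]]' 1 && python3 -m crank '[[0,0,0,0,0,0],[0,0,0,0,0,0],[0,0,0,0,0,0],[0,0,0,0,0,0],[0,0,0,0,0,0]]' 0 80
```

```text
clock: 23.8
position: [0.5514, -0.3086, 0.0353]
ee_rot: [0.001, 1.0, -0.0, 0.002]
contact_force: [-0.0, -0.9, -0.4]
width: 0.0852
clock: 24.42
position: [0.5516, -0.3088, 0.0356]
ee_rot: [0.002, 1.0, -0.0, 0.002]
contact_force: [-0.5, 0.0, 1.1]
width: 0.0264
```

```bash
python3 -m crank '[[0,0,-0.02,0,0,0],[0,0,-0.07,0,0,0],[0,0,-0.12,0,0,0],[0,-0.01,-0.148,0,0,0],[0.002,-0.04,-0.15,0,0,0],[0.006,-0.09,-0.15,0,0,0],[0.01,-0.14,-0.15,0,0,0],[0.014,-0.19,-0.15,0,0,0],[0.018,-0.24,-0.15,0,0,0],[0.0195,-0.27,-0.15,0,0,0],[0.0197,-0.283,-0.14,0,0,0],[0.0197,-0.2848,-0.11,0,0,0],[0.0197,-0.2848,-0.08,0,0,0],[0.0197,-0.2848,-0.066,0,0,0],[0.0197,-0.2848,-0.066,0,0,0],[0.0197,-0.2848,-0.066,0,0,0]]'
python3 - <<'E'
from h import *
shot('scene','s11');shot('top','t11')
over('s11','t11',[.5685,-.0256],[.5653,-.0254])
held('s11')
E
```

```text
clock: 26.42
position: [0.5722, -0.0244, 0.1016]
ee_rot: [0.002, 1.0, -0.001, 0.003]
contact_force: [0.9, 0.7, -4.4]
width: 0.0263
scene n [0.83 0.55] d -0.6  top d [-5.7 -2.7] top along n -6.2 tcp [ 0.5723 -0.0242  0.102 ]
s11 228 z 0.0686 0.1774
 z0.069 n9 ctr [ 0.5686 -0.032 ] ext [0.022 0.01 ]
 z0.077 n21 ctr [ 0.5721 -0.0305] ext [0.016 0.015]
 z0.085 n19 ctr [ 0.5706 -0.0311] ext [0.022 0.015]
 z0.093 n19 ctr [ 0.5713 -0.033 ] ext [0.022 0.014]
 z0.101 n24 ctr [ 0.5722 -0.0282] ext [0.021 0.025]
 z0.109 n21 ctr [ 0.5729 -0.0326] ext [0.022 0.014]
 z0.117 n18 ctr [ 0.5754 -0.0245] ext [0.021 0.038]
 z0.125 n58 ctr [ 0.5705 -0.0278] ext [0.035 0.032]
 z0.133 n10 ctr [ 0.5816 -0.0306] ext [0.004 0.022]
 z0.141 n9 ctr [ 0.5824 -0.0308] ext [0.006 0.024]
 z0.165 n7 ctr [ 0.581  -0.0276] ext [0.004 0.003]
```

```bash
python3 -m crank '[[-0.0005,0,0,0,0,0],[-0.0005,0,0.006,0,0,0],[-0.0005,0,0.012,0,0,0],[-0.0005,0,0.018,0,0,0],[-0.0005,0,0.024,0,0,0],[-0.0005,0,0.024,0,0,0]]'
```

```text
clock: 27.28
position: [0.5713, -0.0242, 0.0771]
ee_rot: [0.002, 1.0, -0.0, 0.002]
contact_force: [0.1, -0.8, -5.4]
width: 0.0265
```

```bash
python3 -m crank '[[0,0,0.006,0,0,0],[0,0,0.012,0,0,0],[0,0,0.018,0,0,0],[0,0,0.019,0,0,0],[0,0,0.019,0,0,0]]'
```

```text
clock: 27.9
position: [0.5717, -0.0243, 0.0581]
ee_rot: [0.002, 1.0, -0.0, 0.003]
contact_force: [1.1, 0.2, -6.2]
width: 0.0262
```

```bash
python3 -m crank '[[0,0,0,0,0,0],[0,0,0,0,0,0],[0,0,0,0,0,0],[0,0,-0.03,0,0,0],[0,0,-0.07,0,0,0],[0,0,-0.118,0,0,0],[0,0,-0.118,0,0,0]]' 0.5 && python3 -m crank '[[0.006,0.06,0,0,0,0],[0.013,0.12,0,0,0,0],[0.02,0.18,0,0,0,0],[0.028,0.24,0,0,0,0],[0.034,0.281,0,0,0,0],[0.034,0.281,0,0,0,0],[0.034,0.281,0,0,0,0]]' 1
python3 - <<'E'
from h import *
for n,f in(('scene','s12'),('top','t12')):
    d=shot(n,f);P=cloud(d);M=masks(d);r=(P[...,0]>.3)&(P[...,0]<.7)&(P[...,1]<.2)&(P[...,1]>-.4)
    for m in comps(M['copper']&r,P,.11,.16,5): p=P[m];print(f,((p.min(0)+p.max(0))/2).round(4),'top',np.percentile(p[:,2],90).round(4),m.sum())
    m=M['brass']&(abs(P[...,1]-.29)<.1)&(abs(P[...,0]-.53)<.1)&(P[...,2]>.03)&(P[...,2]<.052);p=P[m];print('drift',((p.min(0)+p.max(0))/2).round(4))
E
```

```text
clock: 28.78
position: [0.5741, -0.0243, 0.1808]
ee_rot: [0.003, 1.0, -0.0, 0.008]
contact_force: [-0.2, 0.4, -0.8]
width: 0.0424
clock: 29.65
position: [0.6072, -0.3044, 0.1817]
ee_rot: [0.002, 1.0, -0.001, 0.007]
contact_force: [-0.7, 0.8, 0.2]
width: 0.0852
s12 [ 0.5699 -0.0259  0.1193] top 0.126 89
s12 [ 0.5715 -0.0859  0.1194] top 0.1266 101
s12 [ 0.575  -0.1458  0.119 ] top 0.1262 96
s12 [ 0.6028 -0.3061  0.1156] top 0.1189 94
drift [0.5308 0.2961 0.0399]
t12 [ 0.5996 -0.3049  0.1158] top 0.1183 91
t12 [ 0.5641 -0.0259  0.1193] top 0.1266 96
t12 [ 0.5661 -0.0834  0.1208] top 0.128 102
t12 [ 0.5691 -0.1437  0.1196] top 0.1272 101
drift [0.5282 0.2987 0.0398]
```

```bash
python3 -m crank '[[-0.001,0.001,0.05,0.2,-0.8,0],[-0.002,0.001,0.1,0.2,-0.8,0],[-0.004,0.001,0.136,0.2,-0.8,0],[-0.004,0.001,0.147,0.2,-0.8,0],[-0.004,0.001,0.147,0.2,-0.8,0]]' && python3 -m crank '[[0,0,0,0,0,0],[0,0,0,0,0,0],[0,0,0,0,0,0],[0,0,0,0,0,0],[0,0,0,0,0,0]]' 0 80
```

```text
clock: 30.38
position: [0.606, -0.3045, 0.0357]
ee_rot: [0.0, 1.0, 0.001, 0.0]
contact_force: [0.8, 1.0, -0.5]
width: 0.0854
clock: 31.0
position: [0.6066, -0.3053, 0.037]
ee_rot: [0.001, 1.0, 0.001, 0.001]
contact_force: [-0.4, -0.9, 5.4]
width: 0.026
```

```bash
python3 -m crank '[[0,0,-0.02,0,0,0],[0,0,-0.07,0,0,0],[0,0,-0.12,0,0,0],[0,-0.01,-0.148,0,0,0],[-0.004,-0.04,-0.15,0,0,0],[-0.01,-0.09,-0.15,0,0,0],[-0.016,-0.14,-0.15,0,0,0],[-0.021,-0.19,-0.15,0,0,0],[-0.026,-0.24,-0.15,0,0,0],[-0.032,-0.29,-0.15,0,0,0],[-0.036,-0.325,-0.15,0,0,0],[-0.0372,-0.3405,-0.14,0,0,0],[-0.0372,-0.3411,-0.11,0,0,0],[-0.0372,-0.3411,-0.08,0,0,0],[-0.0372,-0.3411,-0.066,0,0,0],[-0.0372,-0.3411,-0.066,0,0,0],[-0.0372,-0.3411,-0.066,0,0,0]]'
python3 - <<'E'
from h import *
shot('scene','s13');shot('top','t13')
over('s13','t13',[.5659,.0345],[.5632,.0347])
held('s13')
E
```

```text
clock: 33.12
position: [0.5696, 0.0357, 0.1029]
ee_rot: [0.001, 1.0, 0.001, 0.002]
contact_force: [1.1, -0.2, -5.2]
width: 0.0264
scene n [0.85 0.53] d -0.4  top d [-0.5 -0.9] top along n -0.9 tcp [0.5698 0.0357 0.1035]
s13 204 z 0.0598 0.1824
 z0.075 n19 ctr [0.568  0.0298] ext [0.021 0.015]
 z0.083 n18 ctr [0.5687 0.0267] ext [0.019 0.015]
 z0.091 n18 ctr [0.5674 0.0263] ext [0.019 0.014]
 z0.099 n25 ctr [0.5682 0.0273] ext [0.022 0.015]
 z0.107 n20 ctr [0.5681 0.0268] ext [0.021 0.014]
 z0.115 n11 ctr [0.5719 0.0255] ext [0.015 0.014]
 z0.123 n63 ctr [0.5661 0.0328] ext [0.036 0.035]
 z0.131 n15 ctr [0.5693 0.031 ] ext [0.027 0.021]
```

```bash
python3 -m crank '[[-0.0005,0,0,0,0,0],[-0.0005,0,0.006,0,0,0],[-0.0005,0,0.012,0,0,0],[-0.0005,0,0.018,0,0,0],[-0.0005,0,0.024,0,0,0],[-0.0005,0,0.025,0,0,0],[-0.0005,0,0.025,0,0,0]]'
```

```text
clock: 34.1
position: [0.5695, 0.0356, 0.0783]
ee_rot: [0.001, 1.0, 0.001, 0.002]
contact_force: [-0.4, -0.3, -5.3]
width: 0.0262
```

```bash
python3 -m crank '[[0,0,0.006,0,0,0],[0,0,0.012,0,0,0],[0,0,0.018,0,0,0],[0,0,0.02,0,0,0],[0,0,0.02,0,0,0]]' && python3 -m crank '[[0,0,0,0,0,0],[0,0,0,0,0,0],[0,0,0,0,0,0],[0,0,-0.03,0,0,0],[0,0,-0.07,0,0,0],[0,0,-0.118,0,0,0],[0,0,-0.118,0,0,0]]' 0.5 && python3 -m crank '[[-0.007,-0.06,0,0,0,0],[-0.015,-0.12,0,0,0,0],[-0.023,-0.18,0,0,0,0],[-0.031,-0.24,0,0,0,0],[-0.035,-0.2634,0,0,0,0],[-0.035,-0.2634,0,0,0,0],[-0.035,-0.2634,0,0,0,0]]' 1
cat >> h.py <<'E'
def status(ts):
    for n,f in(('scene','s'+ts),('top','t'+ts)):
        d=shot(n,f);P=cloud(d);M=masks(d);r=(P[...,0]>.3)&(P[...,0]<.7)&(P[...,1]<.2)&(P[...,1]>-.4)
        for m in comps(M['copper']&r,P,.108,.16,5): p=P[m];print(f,((p.min(0)+p.max(0))/2).round(4),'top',np.percentile(p[:,2],90).round(4),'mean of upper',np.sort(p[:,2])[-30:].mean().round(4))
        m=M['brass']&(abs(P[...,1]-.29)<.1)&(abs(P[...,0]-.53)<.1)&(P[...,2]>.03)&(P[...,2]<.052);p=P[m];print('drift',((p.min(0)+p.max(0))/2).round(4),np.ptp(p,axis=0).round(3)) if len(p) else 0
E
python3 -c "
from h import *
status('14')"
```

```text
clock: 34.72
position: [0.5698, 0.0356, 0.0582]
ee_rot: [0.001, 1.0, 0.001, 0.002]
contact_force: [0.5, 0.1, -4.5]
width: 0.0262
clock: 35.6
position: [0.5723, 0.0357, 0.1809]
ee_rot: [0.001, 1.0, 0.001, 0.007]
contact_force: [0.9, -0.8, 0.1]
width: 0.0428
clock: 36.48
position: [0.5367, 0.2981, 0.179]
ee_rot: [0.002, 1.0, 0.001, 0.007]
contact_force: [-1.0, 0.1, 0.9]
width: 0.0852
s14 [0.5675 0.0326 0.1182] top 0.1247 mean of upper 0.1246
s14 [ 0.5699 -0.0256  0.1185] top 0.1257 mean of upper 0.1254
s14 [ 0.5723 -0.0855  0.1194] top 0.1263 mean of upper 0.1262
s14 [ 0.5727 -0.1473  0.1188] top 0.1258 mean of upper 0.1257
drift [0.5304 0.2973 0.0409] [0.056 0.059 0.022]
t14 [0.5612 0.0348 0.119 ] top 0.1265 mean of upper 0.1265
t14 [ 0.5643 -0.0257  0.1182] top 0.1265 mean of upper 0.1261
t14 [ 0.5656 -0.0834  0.1197] top 0.127 mean of upper 0.1269
t14 [ 0.5688 -0.1437  0.1197] top 0.1266 mean of upper 0.1265
drift [0.5281 0.2981 0.0392] [0.055 0.054 0.018]
```

```bash
python3 -m crank '[[-0.001,-0.001,0.05,0.2,-0.8,0],[-0.002,-0.001,0.1,0.2,-0.8,0],[-0.004,-0.001,0.14,0.2,-0.8,0],[-0.004,-0.001,0.16,0.2,-0.8,0],[-0.004,-0.001,0.165,0.2,-0.8,0],[-0.004,-0.001,0.165,0.2,-0.8,0]]' && python3 -m crank '[[0,0,0,0,0,0],[0,0,0,0,0,0],[0,0,0,0,0,0],[0,0,0,0,0,0],[0,0,0,0,0,0]]' 0 115
```

```text
clock: 37.33
position: [0.5362, 0.2976, 0.0149]
ee_rot: [-0.0, 1.0, -0.001, 0.0]
contact_force: [0.8, -0.2, 0.3]
width: 0.0851
clock: 37.95
position: [0.5367, 0.2989, 0.0158]
ee_rot: [-0.001, 1.0, -0.001, 0.001]
contact_force: [0.2, 4.7, 4.9]
width: 0.0238
```

```bash
python3 -m crank '[[0,0,-0.02,0,0,0],[0,0,-0.07,0,0,0],[0,0,-0.13,0,0,0],[0.004,0.03,-0.175,0,0,0],[0.01,0.08,-0.184,0,0,0],[0.016,0.13,-0.184,0,0,0],[0.023,0.18,-0.184,0,0,0],[0.03,0.23,-0.184,0,0,0],[0.0345,0.26,-0.17,0,0,0],[0.0345,0.263,-0.15,0,0,0],[0.0345,0.263,-0.141,0,0,0],[0.0345,0.263,-0.141,0,0,0],[0.0345,0.263,-0.141,0,0,0]]'
python3 - <<'E'
from h import *
a=shot('scene','s15')['frame'][130:230,240:340];b=shot('top','t15')['frame'][180:250,190:260]
f=lambda i:cv2.convertScaleAbs(cv2.resize(i,(400,400),interpolation=cv2.INTER_CUBIC),alpha=1.8,beta=10)
cv2.imwrite('pics/v15.png',np.hstack([f(a),f(b)]))
d=load('s15');P=cloud(d);M=masks(d)['brass']&(P[...,2]>.1)&(P[...,2]<.22)&(abs(P[...,0]-.57)<.07)&(abs(P[...,1]-.035)<.07);p=P[M];print(np.percentile(p,2,axis=0),np.percentile(p,98,axis=0))
E
```

```text
clock: 39.58
position: [0.5707, 0.036, 0.1564]
ee_rot: [-0.001, 1.0, -0.0, 0.001]
contact_force: [1.1, -0.8, -9.3]
width: 0.0232
[0.54258705 0.0076376  0.14748929] [0.59238321 0.05436243 0.18645206]
```

View pics/v15.png

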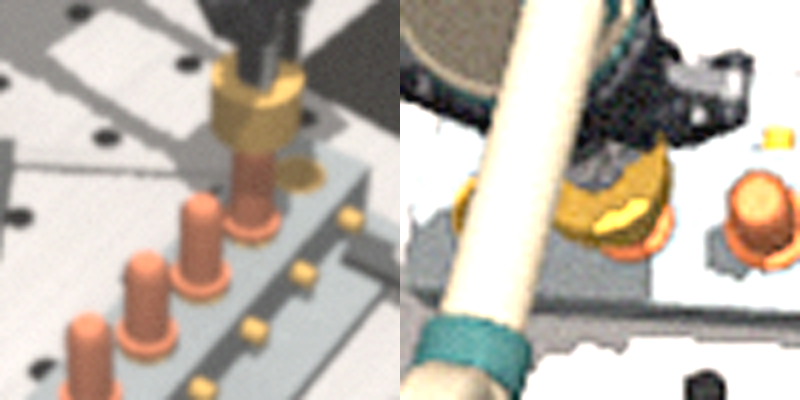

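Drift head (257,105) is centred above electrode s1 (253,190). First tap.

```bash
python3 -m crank '[[0,0,0.008,0,0,0],[0,0,0.022,0,0,0],[0,0,0.022,0,0,0]]'; python3 -m crank '[[0,0,0.004,0,0,0],[0,0,-0.014,0,0,0]]'
```

```text
clock: 40.05
position: [0.5715, 0.0359, 0.1346]
ee_rot: [-0.001, 1.0, -0.0, 0.002]
contact_force: [0.4, -0.5, -8.7]
width: 0.0236
clock: 40.3
position: [0.5697, 0.0361, 0.1478]
ee_rot: [-0.001, 1.0, -0.0, 0.0]
contact_force: [-0.4, 0.0, -10.4]
width: 0.0237
```

```bash
python3 -m crank '[[0,0,0.008,0,0,0],[0,0,0.0165,0,0,0]]'; python3 -m crank '[[0,0,-0.014,0,0,0],[0,0,-0.014,0,0,0]]'; python3 -m crank '[[0,0,0.008,0,0,0],[0,0,0.02,0,0,0]]';  python3 -m crank '[[0,0,-0.014,0,0,0],[0,0,-0.03,0,0,0]]'; python3 -c "
from h import *
status('16')"
```

```text
clock: 40.55
position: [0.5705, 0.036, 0.134]
ee_rot: [-0.001, 1.0, -0.0, 0.002]
contact_force: [-8.5, -0.6, 45.6]
width: 0.0237
clock: 40.8
position: [0.5708, 0.036, 0.1478]
ee_rot: [-0.001, 1.0, -0.0, 0.002]
contact_force: [0.8, -0.6, -10.1]
width: 0.0237
clock: 41.05
position: [0.573, 0.0357, 0.1338]
ee_rot: [-0.001, 1.0, -0.0, 0.005]
contact_force: [-14.1, 0.0, 69.5]
width: 0.0234
clock: 41.3
position: [0.5719, 0.0357, 0.1629]
ee_rot: [-0.001, 1.0, -0.0, 0.004]
contact_force: [0.5, 0.9, -9.4]
width: 0.0235
s16 [0.5682 0.033  0.1163] top 0.1223 mean of upper 0.1216
s16 [ 0.5692 -0.0267  0.1186] top 0.1259 mean of upper 0.1253
s16 [ 0.5728 -0.0872  0.1192] top 0.1269 mean of upper 0.1264
s16 [ 0.5731 -0.1472  0.1187] top 0.1261 mean of upper 0.1257
t16 [ 0.5641 -0.026   0.1187] top 0.127 mean of upper 0.1267
t16 [ 0.5662 -0.0834  0.1194] top 0.127 mean of upper 0.1265
t16 [ 0.5692 -0.144   0.1205] top 0.1266 mean of upper 0.1266
```

```bash
python3 -m crank '[[0.001,0.03,0,0,-0.4,0],[0.0015,0.06,0,0,-0.4,0],[0.0015,0.06,0,0,-0.4,0],[0.0015,0.06,0.018,0,-0.4,0],[0.0015,0.06,0.03,0,-0.4,0],[0.0015,0.06,0.015,0,-0.4,0],[0.0015,0.06,0.015,0,-0.4,0],[0.0015,0.06,0.031,0,-0.4,0],[0.0015,0.06,0.015,0,-0.4,0],[0.0015,0.06,0.015,0,-0.4,0]]'; python3 -m crank '[[0,0,0.008,0,0,0],[0,0,0.0165,0,0,0]]'; python3 -m crank '[[0,0,-0.014,0,0,0],[0,0,-0.014,0,0,0]]'; python3 -m crank '[[0,0,0.018,0,0,0],[0,0,0.031,0,0,0]]';  python3 -m crank '[[0,0,-0.014,0,0,0],[0,0,-0.03,0,0,0]]'
```

```text
clock: 42.65
position: [0.5758, -0.0243, 0.1502]
ee_rot: [-0.001, 1.0, -0.0, 0.003]
contact_force: [0.1, 0.0, -10.0]
width: 0.0238
clock: 42.9
position: [0.5761, -0.0244, 0.1342]
ee_rot: [-0.001, 1.0, -0.0, 0.004]
contact_force: [-5.4, 0.5, 33.3]
width: 0.0238
clock: 43.15
position: [0.5769, -0.0245, 0.149]
ee_rot: [-0.0, 1.0, -0.0, 0.005]
contact_force: [0.6, -0.2, -9.2]
width: 0.0235
clock: 43.4
position: [0.5868, -0.0258, 0.1316]
ee_rot: [0.001, 1.0, -0.0, 0.017]
contact_force: [-6.7, 1.1, 84.9]
width: 0.0239
clock: 43.65
position: [0.5863, -0.0258, 0.1629]
ee_rot: [0.002, 1.0, -0.0, 0.018]
contact_force: [-0.6, -0.8, -9.7]
width: 0.0239
```

```bash
python3 -m crank '[[-0.004,0.02,-0.01,0.2,-2.06,0],[-0.01,0.058,-0.01,0.2,-2.06,0],[-0.01,0.058,0,0.2,-2.06,0],[-0.01,0.058,0,0.2,-2.06,0]]'
python3 - <<'E'
from h import *
status('17')
a=load('s17')['frame'][130:240,225:335];b=load('t17')['frame'][180:250,210:280]
f=lambda i:cv2.convertScaleAbs(cv2.resize(i,(400,400),interpolation=cv2.INTER_CUBIC),alpha=1.8,beta=10)
cv2.imwrite('pics/v17.png',np.hstack([f(a),f(b)]))
d=load('s17');P=cloud(d);M=masks(d)['brass']&(P[...,2]>.1)&(P[...,2]<.22)&(abs(P[...,0]-.57)<.07)&(abs(P[...,1]+.085)<.07);p=P[M];print(np.percentile(p,2,axis=0),np.percentile(p,98,axis=0))
E
```

```text
clock: 44.15
position: [0.5745, -0.0831, 0.1605]
ee_rot: [-0.001, 1.0, -0.001, -0.002]
contact_force: [-0.4, 0.4, -9.9]
width: 0.0237
s17 [0.5685 0.033  0.1165] top 0.1226 mean of upper 0.1219
s17 [ 0.572  -0.0273  0.1166] top 0.1219 mean of upper 0.1212
s17 [ 0.5725 -0.0864  0.1291] top 0.1266 mean of upper 0.127
s17 [ 0.5725 -0.1454  0.1182] top 0.1248 mean of upper 0.1248
t17 [0.562  0.0343 0.1173] top 0.1242 mean of upper 0.1235
t17 [ 0.5655 -0.0252  0.1177] top 0.123 mean of upper 0.1226
t17 [ 0.5689 -0.1438  0.1193] top 0.1261 mean of upper 0.1262
[ 0.54254874 -0.11047796  0.15281247] [ 0.59137299 -0.06844239  0.19635013]
```

View pics/v17.png

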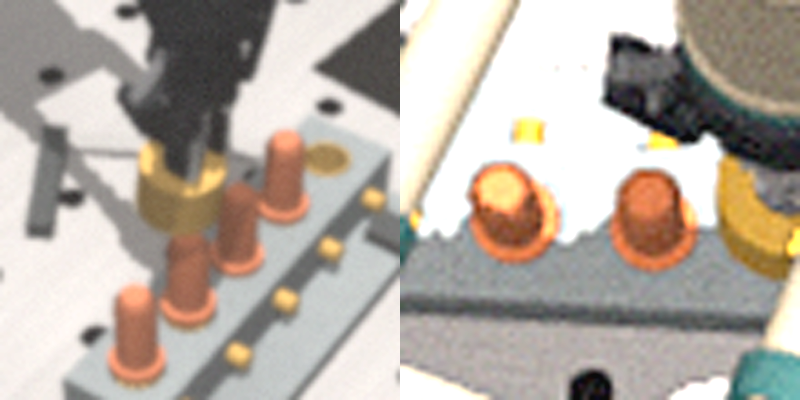

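```bash
python3 -m crank '[[0.003,0.001,0,0,0.2,0],[0.003,0.001,0.014,0,0.2,0],[0.003,0.001,0.027,0,0.2,0],[0.003,0.001,0.012,0,0.2,0],[0.003,0.001,0.012,0,0.2,0],[0.003,0.001,0.029,0,0.2,0],[0.003,0.001,0.012,0,0.2,0],[0.003,0.001,0.012,0,0.2,0],[0.003,0.001,0.022,0,0.2,0],[0.003,0.001,0.0305,0,0.2,0]]'; python3 -m crank '[[0,0,-0.014,0,0,0],[0,0,-0.025,0,0,0]]'
```

```text
clock: 45.5
position: [0.5792, -0.084, 0.133]
ee_rot: [-0.001, 1.0, -0.0, 0.002]
contact_force: [-6.0, 2.4, 33.6]
width: 0.0237
clock: 45.75
position: [0.5789, -0.084, 0.158]
ee_rot: [-0.001, 1.0, -0.0, 0.002]
contact_force: [0.2, -0.5, -9.1]
width: 0.0243
```

```bash
python3 -c "
from h import *
status('18')"
```

```text
s18 [0.5688 0.032  0.1165] top 0.1228 mean of upper 0.1219
s18 [ 0.5786 -0.0464  0.1324] top 0.123 mean of upper 0.1245
s18 [ 0.5748 -0.0887  0.129 ] top 0.1229 mean of upper 0.1229
s18 [ 0.5733 -0.1455  0.1194] top 0.1261 mean of upper 0.1259
t18 [0.5619 0.0342 0.1188] top 0.1236 mean of upper 0.1232
t18 [ 0.5659 -0.0256  0.119 ] top 0.1225 mean of upper 0.1222
t18 [ 0.5689 -0.1438  0.1183] top 0.1268 mean of upper 0.1265
```

```bash
python3 -m crank '[[-0.001,0.03,0,0,-0.2,0],[-0.002,0.059,0,0,-0.2,0],[-0.002,0.059,0,0,-0.2,0],[-0.002,0.059,0.012,0,-0.2,0],[-0.002,0.059,0.025,0,-0.2,0],[-0.002,0.059,0.01,0,-0.2,0],[-0.002,0.059,0.01,0,-0.2,0],[-0.002,0.059,0.027,0,-0.2,0],[-0.002,0.059,0.01,0,-0.2,0],[-0.002,0.059,0.01,0,-0.2,0],[-0.002,0.059,0.02,0,-0.2,0],[-0.002,0.059,0.028,0,-0.2,0]]'; python3 -m crank '[[0,0,-0.014,0,0,0],[0,0,-0.035,0,0,0]]';python3 -m crank '[[0,-0.05,-0.03,0,0,0],[0,-0.1,-0.03,0,0,0],[0,-0.15,-0.03,0,0,0],[0,-0.2,-0.03,0,0,0],[0,-0.2,-0.03,0,0,0]]'; python3 -c "
from h import *
status('19')"
```

```text
clock: 47.35
position: [0.5787, -0.1434, 0.1332]
ee_rot: [0.0, 1.0, -0.0, 0.002]
contact_force: [-7.1, 3.0, 32.4]
width: 0.0237
clock: 47.6
position: [0.5775, -0.1429, 0.1671]
ee_rot: [-0.0, 1.0, -0.0, 0.001]
contact_force: [-0.5, -0.4, -9.1]
width: 0.0236
clock: 48.22
position: [0.5765, 0.0616, 0.1966]
ee_rot: [-0.002, 1.0, 0.002, -0.0]
contact_force: [-0.4, -1.2, -9.4]
width: 0.0236
s19 [0.5662 0.0325 0.1174] top 0.1225 mean of upper 0.1222
s19 [ 0.5718 -0.0274  0.1169] top 0.1219 mean of upper 0.1215
s19 [ 0.5737 -0.0862  0.117 ] top 0.1223 mean of upper 0.122
s19 [ 0.5756 -0.1463  0.1168] top 0.1224 mean of upper 0.1221
t19 [0.562  0.0329 0.1178] top 0.1231 mean of upper 0.1231
t19 [ 0.566  -0.0257  0.1175] top 0.1231 mean of upper 0.1229
t19 [ 0.5669 -0.0845  0.1181] top 0.1235 mean of upper 0.1229
t19 [ 0.5697 -0.1441  0.1192] top 0.1236 mean of upper 0.1235
```

Run:
```python
from h import *
a=load('s19')['frame'][150:270,230:350]
cv2.imwrite('pics/v19.png',cv2.convertScaleAbs(cv2.resize(a,(600,600),interpolation=cv2.INTER_CUBIC),alpha=1.8,beta=10))
# collar-top heights per electrode (top view ring of collar)
for f in('s19','t19'):
    d=load(f);P=cloud(d);M=masks(d)['copper']
    for x,y in((.5646,.0346),(.5669,-.0255),(.5695,-.0852),(.5716,-.145)):
        r=np.hypot(P[...,0]-x,P[...,1]-y); m=M&(P[...,2]>.05)&(P[...,2]<.09)&(r<.025)&(r>.0155); z=P[m][:,2]; h=np.histogram(z,np.arange(.055,.085,.002)); print(f,y,m.sum(),h[0].tolist(),np.median(z[(z>.06)&(z<.072)]).round(4))
```

```text
s19 0.0346 29 [0, 0, 5, 6, 8, 6, 1, 0, 1, 0, 0, 0, 1, 1, 0] 0.0638
s19 -0.0255 41 [0, 3, 7, 8, 6, 2, 1, 2, 0, 3, 1, 2, 0, 1, 3] 0.0628
s19 -0.0852 39 [1, 2, 5, 7, 11, 10, 0, 0, 0, 0, 0, 0, 1, 0, 2] 0.0634
s19 -0.145 46 [0, 1, 5, 8, 13, 6, 3, 4, 1, 0, 1, 1, 1, 1, 1] 0.0643
t19 0.0346 52 [2, 5, 4, 14, 17, 5, 1, 0, 0, 0, 0, 0, 0, 0, 0] 0.0635
t19 -0.0255 44 [2, 5, 5, 10, 12, 6, 4, 0, 0, 0, 0, 0, 0, 0, 0] 0.0644
t19 -0.0852 50 [2, 3, 4, 15, 13, 10, 3, 0, 0, 0, 0, 0, 0, 0, 0] 0.0636
t19 -0.145 47 [2, 4, 4, 13, 14, 7, 2, 0, 0, 0, 0, 0, 0, 0, 0] 0.064
```

View pics/v19.png

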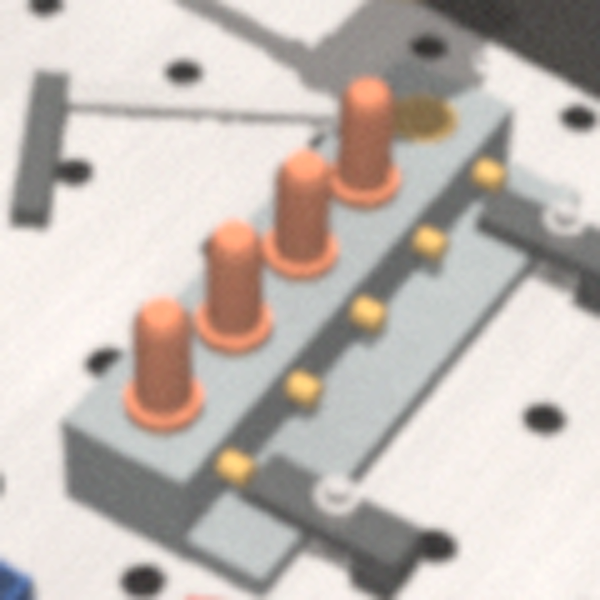

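All four collars sit flush on the block and no brass ring shows beneath them; only socket 0 at (425,115) is empty. Now the drift goes back.

```bash
python3 -m crank '[[-0.008,-0.05,0,0,0,0],[-0.016,-0.1,0,0,0,0],[-0.024,-0.15,0,0,0,0],[-0.033,-0.2,0,0,0,0],[-0.039,-0.23,0,0,0,0],[-0.0398,-0.2373,0,0,0,0],[-0.0398,-0.2373,0.03,0,0,0],[-0.0398,-0.2373,0.08,0,0,0],[-0.0398,-0.2373,0.12,0,0,0],[-0.0398,-0.2373,0.15,0,0,0],[-0.0398,-0.2373,0.165,0,0,0],[-0.0398,-0.2373,0.17,0,0,0],[-0.0398,-0.2373,0.17,0,0,0]]'
python3 - <<'E'
from h import *
d=shot('scene','s20');shot('top','t20');P=cloud(d);M=masks(d)['brass']&(P[...,2]>.0)&(P[...,2]<.08)&(abs(P[...,0]-.53)<.06)&(abs(P[...,1]-.3)<.06);p=P[M];print(np.percentile(p,[1,50,99],axis=0).round(4))
for i in range(3):
    pass
top=p[p[:,2]>np.percentile(p[:,2],50)];A=np.c_[top[:,:2],np.ones(len(top))]
cv2.imwrite('pics/v20.png',cv2.convertScaleAbs(cv2.resize(d['frame'][90:180,300:390],(500,500),interpolation=2),alpha=1.8,beta=10))
E
```

```text
clock: 49.95
position: [0.538, 0.2944, 0.0274]
ee_rot: [-0.0, 1.0, 0.001, 0.001]
contact_force: [0.7, 0.2, -9.9]
width: 0.0235
[[0.5023 0.265  0.0184]
 [0.5358 0.2759 0.0504]
 [0.556  0.3125 0.0641]]
```

View pics/v20.png

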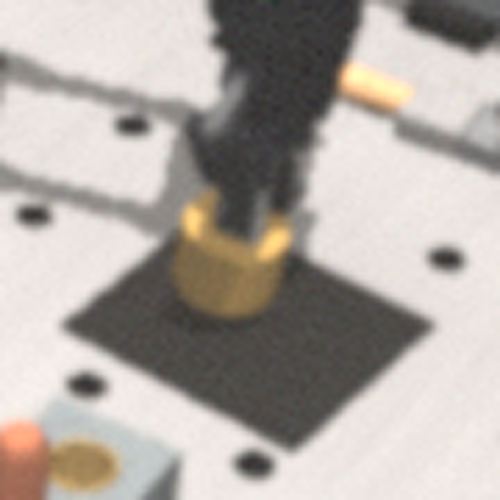

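The drift head (230,265) is just above the mat, leaning a few degrees. Lowering to touch.

```bash
python3 -m crank '[[0,0,0.004,0,0,0],[0,0,0.008,0,0,0],[0,0,0.01,0,0,0],[0,0,0.0115,0,0,0],[0,0,0.0115,0,0,0]]'
```

```text
clock: 50.68
position: [0.5381, 0.2949, 0.0164]
ee_rot: [-0.0, 1.0, 0.001, 0.001]
contact_force: [-0.1, -0.4, -10.2]
width: 0.0235
```

```bash
python3 -m crank '[[0,0,0.001,0,0,0],[0,0,0.002,0,0,0],[0,0,0.002,0,0,0]]'; python3 -m crank '[[0,0,0.001,0,0,0],[0,0,0.0015,0,0,0],[0,0,0.0015,0,0,0]]'
```

```text
clock: 51.05
position: [0.5383, 0.295, 0.0159]
ee_rot: [-0.001, 1.0, 0.001, 0.002]
contact_force: [-3.9, -1.0, 3.9]
width: 0.0237
clock: 51.42
position: [0.5383, 0.295, 0.0158]
ee_rot: [-0.001, 1.0, 0.001, 0.002]
contact_force: [-4.8, -1.7, 8.9]
width: 0.0234
```

```bash
python3 -m crank '[[0,0,0,0,0,0],[0,0,0,0,0,0]]' - 20; python3 -m crank '[[0,0,0,0,0,0],[0,0,0,0,0,0],[0,0,0,0,0,0],[0,0,0,0,0,0],[0,0,-0.03,0,0,0],[0,0,-0.08,0,0,0],[0,0,-0.14,0,0,0],[0,0,-0.19,0,0,0],[0,0,-0.19,0,0,0]]' 1; python3 -m crank '[[-0.05,0,-0.02,0,0,0],[-0.1,0,-0.02,0,0,0],[-0.15,0,-0.02,0,0,0],[-0.15,0,-0.02,0,0,0],[-0.15,0,-0.02,0,0,0]]'
python3 - <<'E'
from h import *
status('21')
a=load('s21')['frame'];b=load('t21')['frame']
cv2.imwrite('pics/v21.png',np.hstack([cv2.resize(a[80:360,80:400],(400,350)),cv2.resize(b[120:360,100:400],(400,320),)[:320].copy() if 0 else cv2.resize(b[110:360,90:450],(400,350))]))
E
```

```text
clock: 51.68
position: [0.5383, 0.295, 0.0159]
ee_rot: [-0.001, 1.0, 0.001, 0.002]
contact_force: [-3.5, -0.6, 3.3]
width: 0.0236
clock: 52.8
position: [0.5403, 0.296, 0.2113]
ee_rot: [-0.003, 1.0, 0.001, 0.007]
contact_force: [0.5, 0.2, -0.6]
width: 0.0852
clock: 53.42
position: [0.3904, 0.2957, 0.2287]
ee_rot: [-0.003, 1.0, 0.001, 0.008]
contact_force: [1.3, -0.2, -0.4]
width: 0.0855
s21 [0.5687 0.0341 0.116 ] top 0.1226 mean of upper 0.1217
s21 [ 0.5714 -0.0265  0.1163] top 0.1216 mean of upper 0.121
s21 [ 0.5734 -0.0867  0.117 ] top 0.1233 mean of upper 0.1226
s21 [ 0.5754 -0.147   0.1167] top 0.1224 mean of upper 0.1221
drift [0.5267 0.2905 0.0405] [0.055 0.053 0.021]
t21 [0.562  0.0343 0.1171] top 0.1235 mean of upper 0.1235
t21 [ 0.566  -0.0255  0.1169] top 0.1228 mean of upper 0.1227
t21 [ 0.5668 -0.0845  0.1173] top 0.1241 mean of upper 0.1233
t21 [ 0.5696 -0.1441  0.1175] top 0.1234 mean of upper 0.1232
drift [0.5233 0.295  0.0406] [0.055 0.055 0.021]
```

View pics/v21.png

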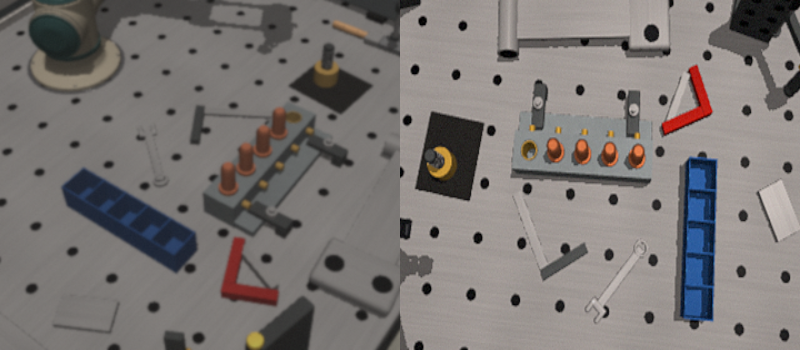

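Run:
```python
from h import *
for f in('top0','t21'):
    d=load(f);h=cv2.cvtColor(d['frame'],cv2.COLOR_BGR2HSV);P=cloud(d)
    m=(h[...,2]<70)&(P[...,2]<.012)&(abs(P[...,0]-.53)<.12)&(abs(P[...,1]-.28)<.12)
    n,l,s,c=cv2.connectedComponentsWithStats(m.astype(np.uint8));i=1+s[1:,4].argmax();print(f,'mat',cv2.minAreaRect(P[l==i][:,:2].astype(np.float32)))
    r=((h[...,0]<6)|(h[...,0]>174))&(h[...,1]>150)&(P[...,2]<.04)&(P[...,0]>.6);print('magnet',P[r].mean(0).round(4))
    b=(h[...,0]>100)&(h[...,0]<130)&(h[...,1]>120)&(P[...,2]>.05)&(abs(P[...,1]+.3)<.1);print('bin',cv2.minAreaRect(P[b][:,:2].astype(np.float32)))
d=load('t21');P=cloud(d);m=(P[...,2]>.096)&(P[...,2]<.115)&(abs(P[...,0]-.525)<.04)&(abs(P[...,1]-.293)<.04);print('drift grip top',P[m].mean(0).round(4),m.sum(),manip.get_state()['clock'])
```

```text
top0 mat ((0.5421690940856934, 0.28658777475357056), (0.12812373042106628, 0.1480998545885086), 85.45491790771484)
magnet [ 0.7003 -0.2494  0.0118]
bin ((0.6059831380844116, -0.31497830152511597), (0.08832062035799026, 0.5047946572303772), 85.4128189086914)
t21 mat ((0.5420619249343872, 0.28700438141822815), (0.1285942792892456, 0.14790470898151398), 85.587646484375)
magnet [ 0.7111 -0.2592  0.0022]
bin ((0.5835951566696167, -0.30862852931022644), (0.0925125703215599, 0.5512275695800781), 84.50885772705078)
drift grip top [0.5225 0.2938 0.1019] 100 53.525
```

```bash
python3 -c "
from rig import job
print(job.sign_off())"
```

```text
the job is handed in; nothing more can be done
None
```

The job is handed in. The four electrodes in the bin now stand in sockets 1–4 with their collars on the block, and socket 0 is empty. Each was lowered in, released, and driven home with drift taps. The drift is back upright on its mat. The robot's clock read about 53.5 s when I handed in.

**Last checks:**
- **Electrodes:** the noses read about 0.123 m in the top view and 0.122 m in the scene view; the height when home is 0.123 m. The picture shows no gap under any collar.
- **Drift:** its head is at about (0.525, 0.293), well inside the mat, with the grip top straight above the head.
- **Bin and magnet:** the bin looks where it was. The magnet's numeric centroid shifted by about 1 cm, and its colour mask gave a wrong height; its corners are at the same pixels as at the start. My numeric outline of the bin failed both times.
- **Offcut:** it looks unmoved in the final picture, but I did not measure it.

**Disagreements and slips:**
- **Fingertip position:** the fingertips really sit about 35 mm above the reported tool point. Because of that, the first grasp held electrode 0 only by its nose. I put it back in its pocket and regripped it lower.
- **Over-deep tap:** one tap on the socket 2 electrode went too deep. It read 85 N on the wrist at the end of the stroke, under the 120 N limit. It tilted the tool about 2°, which I corrected.
- **Camera offset:** the two cameras disagreed by about 3 mm in x, so I checked each insertion in the images and by force feel.

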